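# Brush out the heating block's well and set the probes' immersion stops

## Task

Brush out the well of the single-well heating block with at least three full strokes down to the bottom and put the brush back upright in its stand. Then take the temperature probes in the rack one after another, starting at the robot's left: lower each into the well until its tip is on the bottom, so that the block's top face pushes the stiff stop collar up to the right depth, keep it down on the bottom for a good second, and stand it back in the rack. The block stays upright on the bench, and the glass beaker must not be tipped over.

Things in the scene. Friction and masses are not known exactly. Their poses are not given: they have to be found in the camera images.
- block: aluminium heating block with one well, loose on the bench on a thin blue pad: 70 x 70 mm, 85 mm tall, about 0.85 kg. Origin at the centre of its underside, z up. In the middle of its top is the only well: a blind bore 21 mm across and 72 mm deep, its floor 13 mm above the block's underside. (The lower block with twelve small holes is another one.)
- well_mouth (a point): centre of the well's mouth, level with the block's top face (85 mm above its underside)
- well_floor (a point): centre of the well's floor, 72 mm below the mouth
- rack: white plastic probe rack, fixed: 65 (x) by 230 mm (y), 50 mm tall. Origin: centre of its underside, z up, +y roughly to the robot's left. Four blind holes 14 mm across along its y axis at y = +82.5, +27.5, -27.5, -82.5 mm (x = 0), 42 mm deep, floor 8 mm above the underside. A probe stands in a hole, tip on its floor, leaning up to about 0.1 rad. The rack is on the robot's left or right
- probe_1: temperature probe 1, leftmost (robot's left, +y) of the four places in the rack (absent in some starts): 165 mm long, a plain steel stem 10 mm across (tapered to 6 mm over the last 5 mm to the tip) up to 105 mm, then a grey barrel handle 25 mm across from 105 to 165 mm. Origin at the centre of the tip, z up along the stem to the handle. About 0.14 kg. A brass stop collar 34 mm across and 12 mm thick sits on the stem
- probe_2: temperature probe 2, second from the left of the four places in the rack (absent in some starts): 165 mm long, a plain steel stem 10 mm across (tapered to 6 mm over the last 5 mm to the tip) up to 105 mm, then a grey barrel handle 25 mm across from 105 to 165 mm. Origin at the centre of the tip, z up along the stem to the handle. About 0.14 kg. A brass stop collar 34 mm across and 12 mm thick sits on the stem
- probe_3: temperature probe 3, third from the left of the four places in the rack (absent in some starts): 165 mm long, a plain steel stem 10 mm across (tapered to 6 mm over the last 5 mm to the tip) up to 105 mm, then a grey barrel handle 25 mm across from 105 to 165 mm. Origin at the centre of the tip, z up along the stem to the handle. About 0.14 kg. A brass stop collar 34 mm across and 12 mm thick sits on the stem
- probe_4: temperature probe 4, rightmost (robot's right, -y) of the four places in the rack (absent in some starts): 165 mm long, a plain steel stem 10 mm across (tapered to 6 mm over the last 5 mm to the tip) up to 105 mm, then a grey barrel handle 25 mm across from 105 to 165 mm. Origin at the centre of the tip, z up along the stem to the handle. About 0.14 kg. A brass stop collar 34 mm across and 12 mm thick sits on the stem
- brush: well brush, standing head down in its stand: 205 mm long, bristle head from the tip to 72 mm (20 mm across, stiff core 17 mm), wire shank 6 mm across to 130 mm, wooden handle 22 mm across from 130 to 205 mm. Origin at the centre of the tip of the head, z up along the brush to the handle. About 0.07 kg
- beaker: bystander: glass beaker, 72 mm across and 95 mm tall, loose; origin at the centre of its underside, z up
- pot: brush stand, a heavy white ceramic pot fixed on the bench, 75 mm tall and about 65 mm across, with one central bore about 26 mm across, floor 10 mm above the bench. Origin at the centre of its underside, z up. It stands on the side opposite the rack
- stop_1 (a joint): place of probe 1's stop collar along the stem, in m: the collar's underside lies 46 mm plus this value above the tip; it grows as the collar slides up, from 0 to 0.045. It starts between 0 and 0.014. Held by friction: it takes about 3 N to slide, more than the probe's own weight, and it stays where it is left. With the tip on the well's floor and the collar on the block's top face it reads 0.026
- stop_2 (a joint): place of probe 2's stop collar along the stem, in m: the collar's underside lies 46 mm plus this value above the tip; it grows as the collar slides up, from 0 to 0.045. It starts between 0 and 0.014. Held by friction: it takes about 3 N to slide, more than the probe's own weight, and it stays where it is left. With the tip on the well's floor and the collar on the block's top face it reads 0.026
- stop_3 (a joint): place of probe 3's stop collar along the stem, in m: the collar's underside lies 46 mm plus this value above the tip; it grows as the collar slides up, from 0 to 0.045. It starts between 0 and 0.014. Held by friction: it takes about 3 N to slide, more than the probe's own weight, and it stays where it is left. With the tip on the well's floor and the collar on the block's top face it reads 0.026
- stop_4 (a joint): place of probe 4's stop collar along the stem, in m: the collar's underside lies 46 mm plus this value above the tip; it grows as the collar slides up, from 0 to 0.045. It starts between 0 and 0.014. Held by friction: it takes about 3 N to slide, more than the probe's own weight, and it stays where it is left. With the tip on the well's floor and the collar on the block's top face it reads 0.026
Things that resemble listed ones, but are neither listed nor needed, are in the scene too. What is shaped like the brush but red is not meant.

How it is judged:
By the outcome, as a careful person would: the job done as asked, in the order asked, and still so for the second after the job is handed in, with the robot touching nothing.
Of probe_1, probe_2, probe_3, probe_4 only 3 to 4 are there at a start; the rules pass over those that are not, and their reading is None.
At some moment in a run one of block may be knocked a few centimetres aside while the robot is not near it.
Once in a run the grip may slacken for a moment while it holds something.
It also fails if it takes over 210 s, if anything falls off the work surface, if the arm or the gripper's body presses on something with over 40 N, if the wrist force passes 120 N, or if a joint passes its speed limit or range.

## Robot

A 7-joint arm with a two-finger parallel gripper is mounted at the origin on the work surface. World frame = base frame: x ahead of the robot, y to its left, z up, the work surface at z = 0. Lengths are in m, angles in rad, forces in N, time in s.
With the tool pointing down it reaches from about 0.35 to 0.9 m from the base axis. Payload 8.1 kg.
Tool frame: the origin (TCP) lies on the centre line of the jaws, within the pads' length; the fingertips stand 17 mm ahead of it and the grasp point (between the pads) lies 2 mm behind it; z points along the fingers, y is the direction in which the jaws open and shut (so a half turn about z gives the same grasp; the last joint's range is limited). The gripper opens to 92 mm and grips with 3 to 60 N. Pads are 19 mm wide; open, the fingers measure 130 mm over their backs; the gripper's body (75 mm by 190 mm) begins 47 mm behind the grasp point.
Start: joints at [-1.414, 0.434, 0.025, 1.573, -0.012, 1.134, -0.075], TCP at [0.161, 0.604, 0.244] pointing down, gripper open.
Joint ranges: [-2.62, 2.62], [-0.44, 2.09], [-1.27, 1.32], [0.08, 2.57], [-1.32, 4.46], [0.12, 2], [-2.74, 2.74]. Speed limits (rad/s): [2.22, 2.22, 3.01, 3.01, 3.14, 3.14, 3.14].

## Interface

Orientations are given as a rotation vector (axis times angle).
In Python, from cell import arm gives the robot as it stands.
- The arm moves only by the shell command python3 -m creep 'ROWS' [FORCE]. ROWS is JSON, a list that holds one entry, the list of rows, each a list of 7 numbers: the shift along the world's x, y, z in cm, then the turn, a rotation vector about the world's x, y, z in degrees, then the opening, from -1 (shut) to 1 (fully open), so that 0 is half open. In form: [[[tx, ty, tz, ax, ay, az, jaw], ...]]. A call has 1 to 5 rows; each row is the pose to reach, as a shift and turn from the pose commanded when the call began; what a row does not reach only later rows make up. A row lasts 1/10 s, in which the tool goes at most 50 mm and 8.59 degrees, less where a joint would pass 70% of its speed; a pose out of reach is approached as far as the arm can. A call with a gripper value outside its range is refused whole. The fingers move at their own pace and stop on an object; FORCE is the grip in N (left out, the last holds). Time passes only in rows, so rows that repeat a pose let the fingers close. It gives the time, the measured TCP pose, the force and the opening at its end, in the units of the state.
- arm.observe(): the state, without advancing time (a new reading comes with each control period).
- arm.get_image(name): name is "scene" or "top" or "wrist"; returns the picture (384x512x3 uint8, red, green, blue); there is no depth.
- arm.camera_model(name): a dict with "vfov" (degrees; the focal length in pixels is half the picture's height over the tangent of half this angle, whatever the lens; pixels are square), "cx", "cy" (the principal point, pixels), "cam_to_world" (4x4, takes a point from camera to world coordinates); the wrist camera has in their place "T_tool_cam" (4x4, takes a point from camera to tool coordinates, whose origin is the TCP and whose axes are the flange's). Camera axes: x right, y down, z forward; pixel columns grow to the right and rows downward; lengths in m; the calibration is good to about 2 mm. A picture is of the moment at which its call begins: read the wrist's pose just before it. camera_model takes no time and is no camera call.
- arm.sign_off(): hands the job in, once; it reports no verdict.
The state is a dict: "clock": time; "joints": joint angles; "dq": joint speeds; "joint_efforts": joint torques, N m; "position": TCP position; "ee_rot": TCP orientation; "force": force on the tool from outside, world axes, zero at the start; "ft_torque": the same for the moment, N m; "width": opening from 0.0 (shut) to 1.0 (fully open).
Only numpy, scipy, OpenCV 4.12 (cv2) and the standard library are available. Lean on these libraries where they do the work, as an engineer would, in place of code of your own. Each camera call takes 0.05 s, during which the arm holds its last target.

## Working session

There is one attempt and no reset: what is moved stays moved. The work goes in short steps, Python scripts to look and compute and a shell command to move; the robot and the scene stay as the last step left them, time stands still between calls to the robot, and variables do not carry over. Pictures are saved under pics/ and viewed, and the job is handed in when it is done.

```bash
ls; mkdir -p pics
python3 - <<'E'
from cell import arm
import cv2, numpy as np
s=arm.observe(); print(s)
for n in ["scene","top","wrist"]:
    im=arm.get_image(n); cv2.imwrite(f"pics/{n}0.png",im[:,:,::-1])
    m=arm.camera_model(n); print(n,{k:(np.round(v,4).tolist()) for k,v in m.items()})
E
```

```text
pics
{'clock': 0.0, 'joints': array([-1.41356425,  0.4352141 ,  0.02494879,  1.57410923, -0.0116167 ,
        1.13401351, -0.07507475]), 'dq': array([ 5.09846847e-05, -4.94032382e-04,  1.21895252e-03, -1.28926220e-03,
       -1.95163247e-03,  1.53035388e-03,  1.24719149e-03]), 'joint_efforts': array([ 1.36647395e-03, -6.67841792e+01,  9.85697508e-01, -3.14446235e+01,
       -6.04441040e-02,  4.28821868e-02,  1.77766851e-04]), 'position': array([0.16048127, 0.60352901, 0.2429455 ]), 'ee_rot': array([-4.07031009e-01, -3.11502319e+00,  2.50824781e-03]), 'force': array([0.93060005, 0.00756861, 0.35544647]), 'ft_torque': array([-0.01765397,  0.02294349,  0.00278035]), 'width': 0.9992331236770837}
scene {'vfov': 50.2683, 'cx': 257.6433, 'cy': 198.9889, 'cam_to_world': [[-0.4076, 0.6148, -0.6752, 1.3263], [0.9132, 0.2722, -0.3033, 0.3431], [-0.0027, -0.7402, -0.6724, 0.8697], [0.0, 0.0, 0.0, 1.0]]}
top {'vfov': 52.6699, 'cx': 254.0964, 'cy': 184.8227, 'cam_to_world': [[0.0163, -0.9891, 0.1464, 0.4559], [-0.9998, -0.0143, 0.0149, -0.0426], [-0.0126, -0.1466, -0.9891, 0.9767], [0.0, 0.0, 0.0, 1.0]]}
wrist {'vfov': 65.1324, 'cx': 258.3992, 'cy': 189.5761, 'T_tool_cam': [[-0.0001, -0.9556, -0.2946, 0.0792], [1.0, -0.0002, 0.0002, 0.0007], [-0.0002, -0.2946, 0.9556, -0.1412], [0.0, 0.0, 0.0, 1.0]]}
```

View pics/scene0.png

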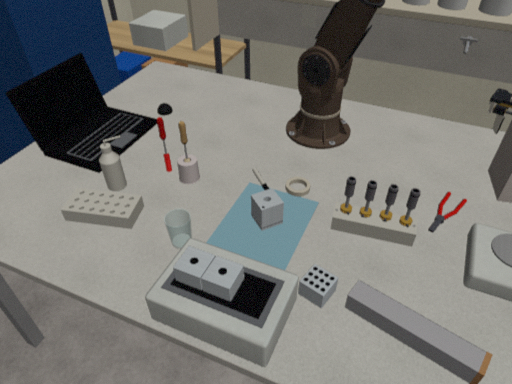

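View pics/top0.png

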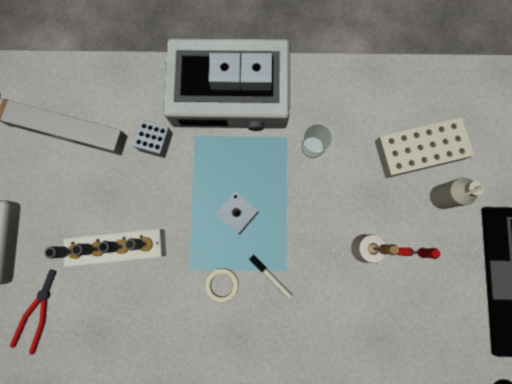

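View pics/wrist0.png

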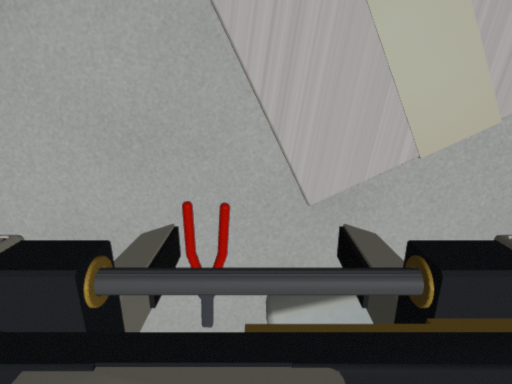

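The top view shows the block with its well at about (237,212), the rack at left with four probes (x 50–150, y 245), and the pot at (373,249) with the wooden brush. The red decoy is just right of the pot, and the beaker is at (316,140). Next I get coarse positions.

```bash
cat > h.py <<'E'
from cell import arm
import cv2, numpy as np, json
from scipy.spatial.transform import Rotation as R
def f_of(m): return 192/np.tan(np.radians(m["vfov"]/2))
def pose(s=None):
    s=s or arm.observe(); T=np.eye(4); T[:3,:3]=R.from_rotvec(s["ee_rot"]).as_matrix(); T[:3,3]=s["position"]; return T
def cam(name,Tw=None):
    m=arm.camera_model(name)
    C=np.array(m["cam_to_world"]) if name!="wrist" else (pose() if Tw is None else Tw)@np.array(m["T_tool_cam"])
    return f_of(m),m["cx"],m["cy"],C
def ray(c,uv):
    f,cx,cy,C=c; d=C[:3,:3]@np.array([(uv[0]-cx)/f,(uv[1]-cy)/f,1]); return C[:3,3],d/np.linalg.norm(d)
def onplane(c,uv,z):
    o,d=ray(c,uv); return o+d*(z-o[2])/d[2]
def proj(c,p):
    f,cx,cy,C=c; q=C[:3,:3].T@(np.array(p)-C[:3,3]); return np.array([cx+f*q[0]/q[2],cy+f*q[1]/q[2]])
def tri(c1,u1,c2,u2):
    o1,d1=ray(c1,u1);o2,d2=ray(c2,u2)
    A=np.stack([d1,-d2],1);t=np.linalg.lstsq(A,o2-o1,rcond=None)[0]
    a=o1+t[0]*d1;b=o2+t[1]*d2; return (a+b)/2,np.linalg.norm(a-b)
def snap(name,tag,crop=None,scale=1):
    T=pose(); im=np.ascontiguousarray(arm.get_image(name)[:,:,::-1]); cv2.imwrite(f"pics/{tag}_raw.png",im)
    np.save(f"pics/{tag}_T.npy",T)
    v=im if crop is None else im[crop[1]:crop[3],crop[0]:crop[2]]
    v=cv2.resize(v,None,fx=scale,fy=scale,interpolation=cv2.INTER_CUBIC); cv2.imwrite(f"pics/{tag}.png",v); return im,cam(name,T)
def st():
    s=arm.observe(); T=pose(s); print("t%.2f"%s["clock"],"p",np.round(s["position"]*100,2),"tx",np.round(T[:3,0],3),"tz",np.round(T[:3,2],3),"F",np.round(s["force"],1),"w%.3f"%s["width"])
E
python3 - <<'E'
from h import *
t=cam("top")
for n,uv,z in [("well",(237,212),.085),("pot",(372,249),.075),("rackL",(65,250),.05),("rackR",(160,243),.05),("red top",(437,253),.2),("red low",(405,251),.05),("brush top",(397,250),.21),("beaker",(314,147),0.0),("p1top",(52,252),.17),("p4top",(132,243),.17)]:
    print(n,np.round(onplane(t,uv,z),3))
a=cv2.imread("pics/top0.png"); s=cv2.imread("pics/scene0.png")
cv2.imwrite("pics/z1.png",np.vstack([cv2.resize(a[200:290,330:470],(700,450),interpolation=2)]))
cv2.imwrite("pics/z2.png",cv2.resize(s[100:200,130:270],(700,500),interpolation=2))
cv2.imwrite("pics/z3.png",cv2.resize(s[165:255,320:460],(700,450),interpolation=2))
E
```

```text
well [0.524 0.009 0.085]
pot [ 0.445 -0.301  0.075]
rackL [0.43  0.417 0.05 ]
rackR [0.45  0.192 0.05 ]
red top [ 0.441 -0.392  0.2  ]
red low [ 0.441 -0.385  0.05 ]
brush top [ 0.446 -0.31   0.21 ]
beaker [ 0.701 -0.181  0.   ]
p1top [0.429 0.384 0.17 ]
p4top [0.45 0.22 0.17]
```

View pics/z1.png

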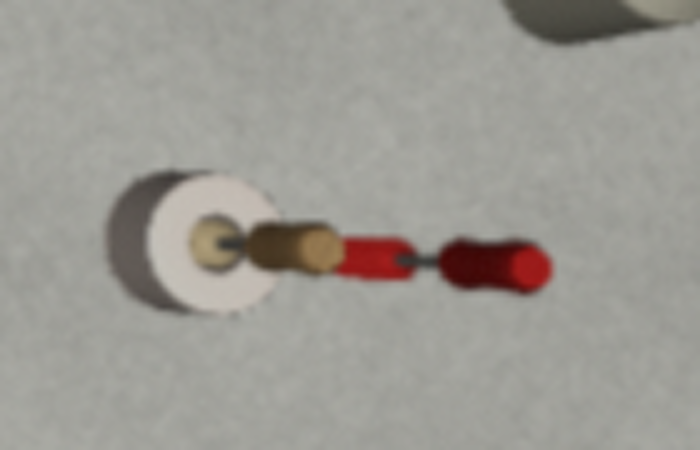

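View pics/z2.png

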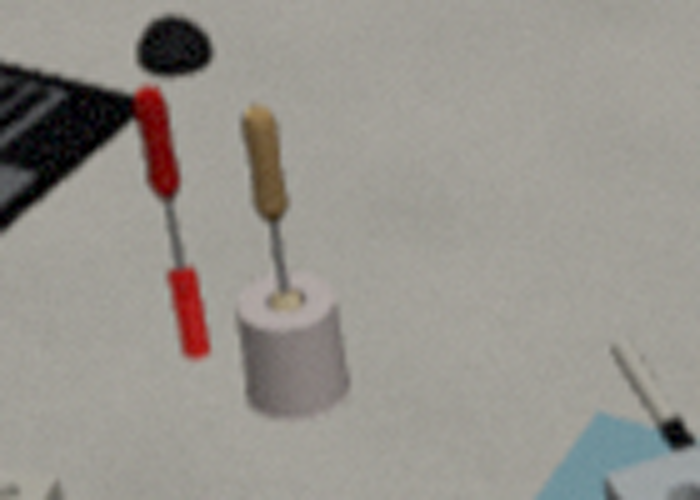

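View pics/z3.png

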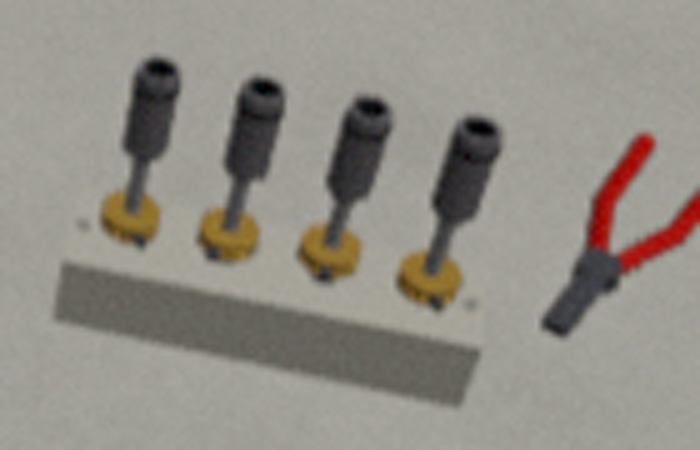

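```bash
python3 -m creep '[[[3,-3,2,0,0,-8,0.4],[6,-6,4,0,0,-16,0.4],[10,-9,6,0,0,-24,0.4],[13,-12,8,0,0,-32,0.4],[16,-15,10,0,0,-40,0.4]]]' 40; python3 -m creep '[[[3,-4,0,0,0,-8,0.4],[6,-7,0,0,0,-16,0.4],[9,-10,0,0,0,-24,0.4],[12,-13,0,0,0,-32,0.4],[13,-15,0,0,0,-35,0.4]]]'; python3 -m creep '[[[0,0,0,0,0,0,0.4],[0,0,0,0,0,0,0.4]]]'
python3 - <<'E'
from h import *
st(); snap("wrist","w1")
E
```

```text
clock: 0.65
position: [0.3219, 0.4523, 0.3445]
ee_rot: [1.457, 2.783, -0.0]
force: [-0.4, 1.1, -0.3]
width: 0.706
clock: 1.15
position: [0.4532, 0.3007, 0.3437]
ee_rot: [2.228, 2.212, 0.0]
force: [0.3, 0.6, 0.6]
width: 0.703
clock: 1.35
position: [0.45, 0.3042, 0.3436]
ee_rot: [-2.218, -2.224, 0.001]
force: [0.3, 1.2, -0.3]
width: 0.701
t1.35 p [45.   30.42 34.36] tx [-0.003  1.     0.   ] tz [-0.001  0.    -1.   ] F [ 0.3  1.2 -0.3] w0.701
```

View pics/w1.png

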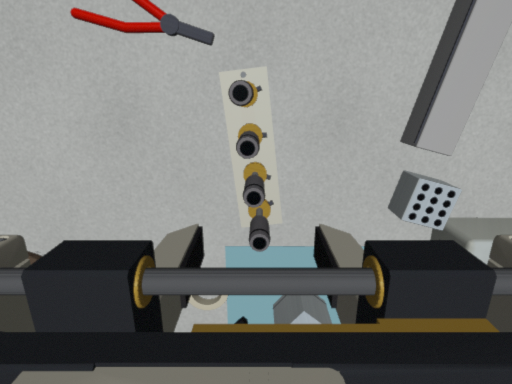

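The wrist view from above the rack shows the rack outlined from (220,71) to (281,222). The four handles' tops are at about (241,92), (247,148), (254,197) and (259,242). I compute the rack pose, then move on to the brush.

Run:
```python
from h import *
im=cv2.imread("pics/w1_raw.png"); c=cam("wrist",np.load("pics/w1_T.npy"))
print(im[80,230],im[180,275],im[100,180],im[75,262])
hsv=cv2.cvtColor(im,cv2.COLOR_BGR2HSV).astype(int)
L=[];Rr=[]
g=im.astype(int)
# rack is yellowish white: R-B and brightness
m=((g[:,:,2]>175)&(g[:,:,2]-g[:,:,0]>8)).astype(np.uint8)
m[:, :200]=0; m[:,300:]=0; m[:60]=0; m[225:]=0
cv2.imwrite("pics/m.png",m*255)
for v in range(75,215,3):
    u=np.flatnonzero(m[v]); 
    if len(u)>5: L.append((u[0]-.5,v)); Rr.append((u[-1]+.5,v))
def fit(P):
    P=np.array([onplane(c,p,.05)[:2] for p in P]); k=np.ones(len(P),bool)
    for _ in range(5):
        a=np.polyfit(P[k,1],P[k,0],1); r=P[:,0]-np.polyval(a,P[:,1]); k=abs(r)<.0015
    return a,k.sum()
aL,n=fit(L);aR,n2=fit(Rr);print(aL,n,aR,n2)
y=.3;print("width",np.polyval(aR,y)-np.polyval(aL,y),"mid x at .3",(np.polyval(aR,y)+np.polyval(aL,y))/2)
vv=np.flatnonzero(m[:,230:236].any(1));print(vv[:3])
for uv in [(220,71),(267,67),(281,222)]: print(np.round(onplane(c,uv,.05),4))
print("handle tops",[np.round(onplane(c,uv,.171)[:2],4).tolist() for uv in [(241,92),(247,148),(254,197),(259,242)]])
```

```text
[178 189 188] [173 183 184] [166 168 166] [178 189 188]
[-0.11890656  0.44626345] 47 [-0.12006276  0.51107302] 47
width 0.0644627082995875 mid x at .3 0.442822837816392
[70 71 72]
[0.3985 0.418  0.05  ]
[0.4619 0.4232 0.05  ]
[0.4864 0.1978 0.05  ]
handle tops [[0.4333, 0.3893], [0.4388, 0.3335], [0.446, 0.2794], [0.4517, 0.2247]]
```

```bash
python3 -m creep '[[[0,-5,0,0,0,0,0.4],[0,-10,0,0,0,0,0.4],[0,-15,0,0,0,0,0.4],[0,-20,0,0,0,0,0.4],[0,-25,0,0,0,0,0.4]]]' ; python3 -m creep '[[[0,0,0,0,0,0,0.4],[0,0,0,0,0,0,0.4]]]'
python3 - <<'E'
from h import *
st(); snap("wrist","w2")
E
```

```text
clock: 1.9
position: [0.4499, 0.0539, 0.3438]
ee_rot: [-2.214, -2.228, -0.001]
force: [1.3, -0.3, -0.1]
width: 0.702
clock: 2.1
position: [0.4504, 0.0547, 0.344]
ee_rot: [-2.218, -2.224, -0.002]
force: [0.4, 1.1, -0.1]
width: 0.702
t2.10 p [45.04  5.47 34.4 ] tx [-0.003  1.     0.001] tz [ 0.     0.001 -1.   ] F [ 0.4  1.1 -0.1] w0.702
```

View pics/w2.png

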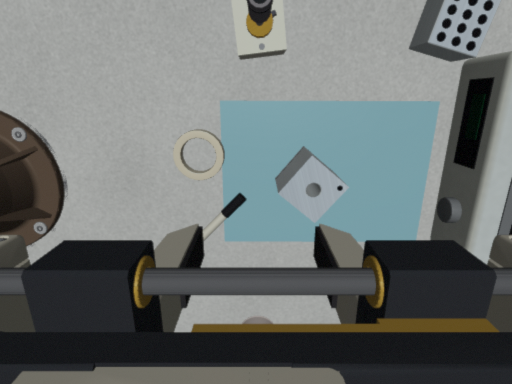

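View pics/m.png

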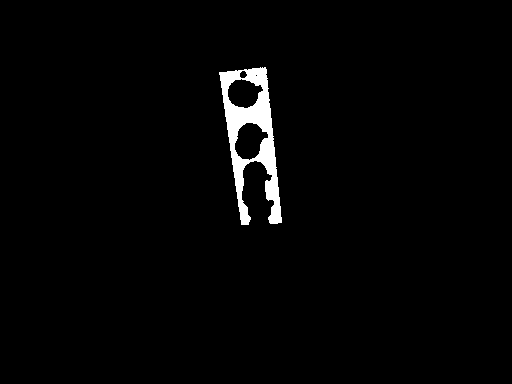

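```bash
python3 -m creep '[[[0,-5,0,0,0,0,0.4],[0,-10,0,0,0,0,0.4],[0,-15,0,0,0,0,0.4],[0,-20,0,0,0,0,0.4],[0,-25,0,0,0,0,0.4]]]' ; python3 -m creep '[[[0,-5,0,0,0,0,0.4],[0,-10,0,0,0,0,0.4],[0,-10,0,0,0,0,0.4],[0,-10,0,0,0,0,0.4]]]'
python3 - <<'E'
from h import *
st(); im,c=snap("wrist","w3")
im=cv2.imread("pics/w2_raw.png"); c=cam("wrist",np.load("pics/w2_T.npy"))
g=cv2.cvtColor(im,cv2.COLOR_BGR2GRAY)
print(g[180:200,295:335:2])
m=(g<135).astype(np.uint8)
n,l,s,ce=cv2.connectedComponentsWithStats(m[170:215,295:330])
for i in range(1,n): print(s[i],ce[i]+[295,170],np.round(onplane(c,ce[i]+[295,170],.085),4))
E
```

```text
clock: 2.65
position: [0.4517, -0.1952, 0.3437]
ee_rot: [2.213, 2.23, 0.001]
force: [1.7, -0.2, -0.1]
width: 0.698
clock: 3.05
position: [0.4515, -0.2954, 0.343]
ee_rot: [-2.218, -2.223, 0.002]
force: [0.8, 0.1, 1.3]
width: 0.698
t3.05 p [ 45.15 -29.54  34.3 ] tx [-0.002  1.    -0.   ] tz [-0.002 -0.    -1.   ] F [0.8 0.1 1.3] w0.698
[[163 166 165 165 165 164 163 165 162 164 164 166 163 165 166 165 165 169
  164 165]
 [164 166 165 164 166 164 163 165 162 161 162 166 163 165 166 164 165 169
  165 164]
 [163 164 164 164 167 164 163 164 156 140 150 163 164 164 166 165 165 168
  165 163]
 [162 165 165 164 167 164 163 159 120 101 103 136 163 165 166 165 164 168
  166 165]
 [162 165 165 164 166 163 158 126 104  92  80  91 148 165 166 165 165 167
  167 165]
 [161 164 165 164 167 162 144 112 103  94  81  69 115 163 166 165 165 166
  167 165]
 [162 164 165 164 166 161 125 110 105  97  86  71  89 160 166 166 166 167
  168 165]
 [162 164 167 165 165 159 116 112 108  99  89  75  76 150 166 166 166 166
  168 164]
 [163 163 166 164 165 154 114 112 109 102  92  79  71 145 165 166 165 166
  169 165]
[... 413 characters left out ...]
4
  167 166]
 [162 161 164 166 164 165 133 112 112 111 105 102 144 165 164 167 165 165
  168 167]
 [162 163 164 166 164 165 155 116 114 111 107 118 160 166 163 166 166 164
  167 167]
 [161 163 164 166 164 165 164 146 118 118 120 156 163 165 163 165 165 164
  166 168]
 [161 164 163 165 164 164 164 161 148 148 155 163 163 166 163 166 165 165
  166 169]
 [160 164 162 165 164 165 165 163 161 162 161 164 163 166 163 165 165 164
  167 168]
 [159 163 162 164 164 164 166 164 163 165 161 163 163 165 164 165 166 165
  165 169]]
[ 0  0  4  4 10] [296. 171.] [0.5028 0.0387 0.085 ]
[34  0  1  1  1] [329. 170.] [0.5478 0.0402 0.085 ]
[ 11  13  15  14 171] [312.95906433 189.52046784] [0.5275 0.0123 0.085 ]
```

View pics/w3.png

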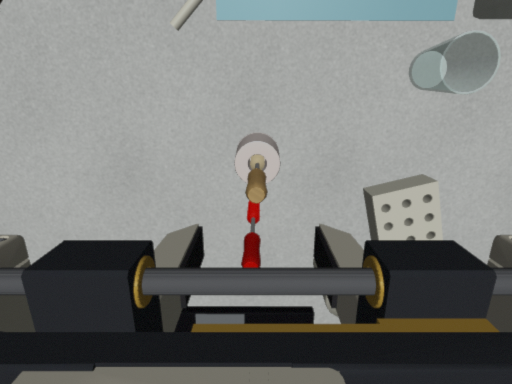

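Pot top is centred near (258,163), and the brush handle's end is near (256,196). The red decoy is below it at about (252,260).

Run:
```python
from h import *
c=cam("wrist",np.load("pics/w3_T.npy")); t=cam("top"); s=cam("scene")
print("pot",np.round(onplane(c,(258,163),.075),4),"brush top",np.round(onplane(c,(256.5,195),.213),4), "handle low",np.round(onplane(c,(257,172),.140),4))
print("top: pot",np.round(onplane(t,(330+213/5,200+243/5),.075),4),"brush top",np.round(onplane(t,(330+324/5,200+251/5),.213),4))
# triangulations: brush top end
w=(256.5,195); tt=(330+324/5,200+251/5); ss=(130+256/5,100+110/5)
for a in (tri(c,w,t,tt),tri(c,w,s,ss),tri(t,tt,s,ss)): print(np.round(a[0],4),round(a[1],4))
im=cv2.imread("pics/w3_raw.png"); cv2.imwrite("pics/z4.png",cv2.resize(im[120:280,190:330],(700,800),interpolation=2)[:600])
```

```text
pot [ 0.4515 -0.3025  0.075 ] brush top [ 0.4504 -0.3039  0.213 ] handle low [ 0.4505 -0.2994  0.14  ]
top: pot [ 0.4459 -0.3023  0.075 ] brush top [ 0.4451 -0.3052  0.213 ]
[ 0.4499 -0.2375  0.4126] 0.0044
[ 0.4501 -0.3018  0.2167] 0.0019
[ 0.4449 -0.3049  0.213 ] 0.0007
```

View pics/z4.png

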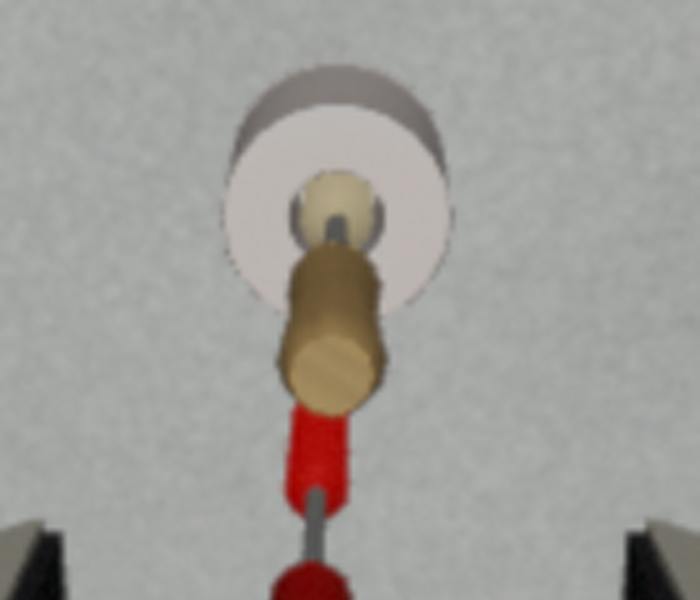

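```bash
python3 -m creep '[[[0,-0.8,-4,0,0,0,0.4],[-0.1,-0.8,-8,0,0,0,0.4],[-0.1,-0.8,-12,0,0,0,0.4],[-0.1,-0.8,-15,0,0,0,0.4],[-0.1,-0.8,-16.3,0,0,0,0.4]]]' ; python3 -m creep '[[[0,0,0,0,0,0,0.4],[0,0,0,0,0,0,-0.7],[0,0,0,0,0,0,-0.7],[0,0,0,0,0,0,-0.7],[0,0,0,0,0,0,-0.7]]]' 40; python3 -m creep '[[[0,0,0,0,0,0,-0.7],[0,0,0,0,0,0,-0.7]]]'
python3 - <<'E'
from h import *
st(); im,c=snap("wrist","w4")
E
```

```text
clock: 3.6
position: [0.45, -0.2999, 0.178]
ee_rot: [-2.21, -2.226, 0.0]
force: [0.2, 0.2, 0.1]
width: 0.698
clock: 4.1
position: [0.45, -0.3042, 0.1816]
ee_rot: [2.218, 2.223, 0.001]
force: [-0.1, -0.0, 0.1]
width: 0.401
clock: 4.3
position: [0.4496, -0.304, 0.1809]
ee_rot: [2.219, 2.223, 0.0]
force: [-0.4, -1.0, 2.3]
width: 0.234
t4.30 p [ 44.96 -30.4   18.09] tx [-0.002  1.    -0.   ] tz [ 0. -0. -1.] F [-0.4 -1.   2.3] w0.234
```

View pics/w4.png

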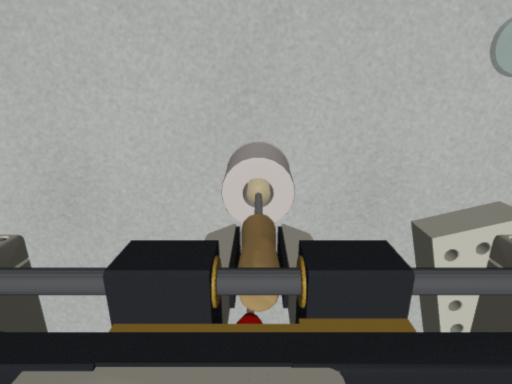

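```bash
python3 -m creep '[[[0,0,2,0,0,0,-0.7],[0,0,5,0,0,0,-0.7],[0,0,9,0,0,0,-0.7],[0,0,13,0,0,0,-0.7],[0,0,15,0,0,0,-0.7]]]' 40; python3 -m creep '[[[0,0,0,0,0,0,-0.7],[0,0,0,0,0,0,-0.7]]]'
python3 - <<'E'
from h import *
st(); im,c=snap("wrist","w5",(180,100,330,270),3.5)
T=pose()
for z in (.04,.092,.167): # points on brush axis below TCP (tool z)
    print(z,proj(c,(T@[0,0,z,1])[:3]))
im,c=snap("scene","s5",(100,50,300,200),3)
E
```

```text
clock: 4.85
position: [0.45, -0.3049, 0.3339]
ee_rot: [2.218, 2.221, 0.002]
force: [0.2, -0.1, -1.3]
width: 0.235
clock: 5.05
position: [0.4495, -0.3038, 0.3304]
ee_rot: [-2.219, -2.224, -0.001]
force: [0.5, -0.1, -1.1]
width: 0.231
t5.05 p [ 44.95 -30.38  33.04] tx [-0.002  1.     0.   ] tz [ 0.  0. -1.] F [ 0.5 -0.1 -1.1] w0.231
0.04 [256.53163509 224.61333972]
0.092 [256.82731981 198.9054264 ]
0.167 [257.09142794 175.9428964 ]
```

View pics/w5.png

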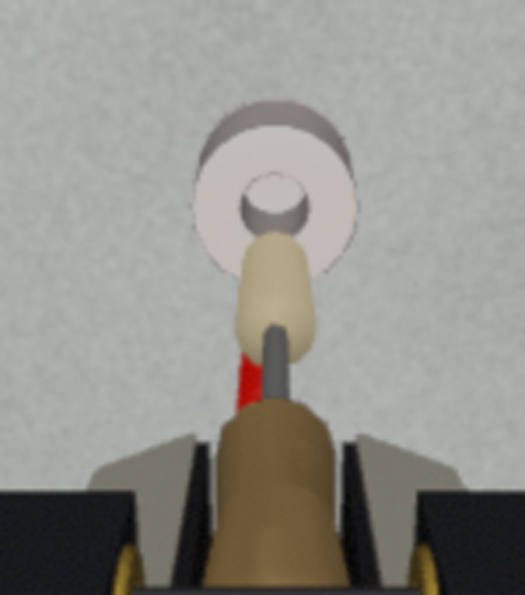

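View pics/s5.png

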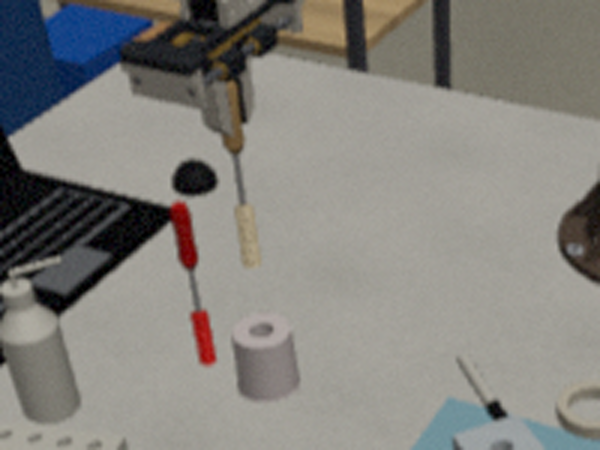

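Brush held straight (handle, shank and head all at column ≈258.6, tip row ≈175). The wrist camera reads about +1.5 mm in x relative to the jaw centre, so I'll use relative offsets. Next I move near the well and measure it.

```bash
python3 -m creep '[[[1.5,4,0,0,0,0,-0.7],[3,8.5,0,0,0,0,-0.7],[4.5,13,0,0,0,0,-0.7],[6,17.5,0,0,0,0,-0.7],[7,22,0,0,0,0,-0.7]]]' 40; python3 -m creep '[[[0.6,3.5,0,0,0,0,-0.7],[0.6,4.2,0,0,0,0,-0.7],[0.6,4.2,0,0,0,0,-0.7],[0.6,4.2,0,0,0,0,-0.7]]]'
python3 - <<'E'
from h import *
st(); im,c=snap("wrist","w6",(180,80,380,280),3)
im,c=snap("top","t6",(150,150,350,290),3.5)
E
```

```text
clock: 5.65
position: [0.5196, -0.0817, 0.3295]
ee_rot: [-2.218, -2.223, 0.002]
force: [1.3, -0.5, -1.1]
width: 0.236
clock: 6.05
position: [0.525, -0.0434, 0.3302]
ee_rot: [-2.221, -2.222, 0.002]
force: [-0.4, 0.1, 0.4]
width: 0.23
t6.05 p [52.5  -4.34 33.02] tx [-0.     1.    -0.001] tz [-0.001 -0.001 -1.   ] F [-0.4  0.1  0.4] w0.230
```

View pics/w6.png

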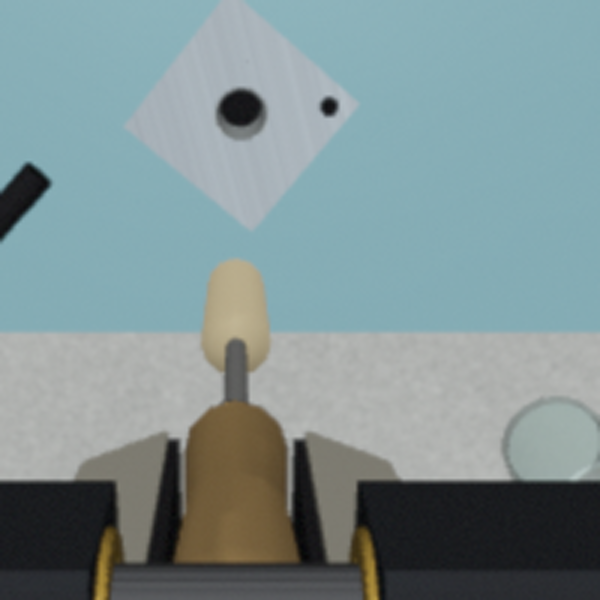

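```bash
cat >> h.py <<'E'
def well(im,c,guess,r=18,th=140,z=.085):
    g=cv2.cvtColor(im,cv2.COLOR_BGR2GRAY); u0,v0=int(guess[0])-r,int(guess[1])-r
    m=(g[v0:v0+2*r,u0:u0+2*r]<th).astype(np.uint8)
    n,l,s,ce=cv2.connectedComponentsWithStats(m)
    i=1+np.argmax(s[1:,4]); cs,_=cv2.findContours((l==i).astype(np.uint8),0,cv2.CHAIN_APPROX_NONE)
    e=cv2.fitEllipse(max(cs,key=len)); uv=np.array(e[0])+[u0,v0]
    print("well px",np.round(uv,1),"axes",np.round(e[1],1),"p",np.round(onplane(c,uv,z)*100,2)); return onplane(c,uv,z)
E
python3 - <<'E'
from h import *
im=cv2.imread("pics/w6_raw.png");T=np.load("pics/w6_T.npy");c=cam("wrist",T)
w=well(im,c,(261,118)); tip=onplane(c,(258.7,175.0),T[2,3]-.171); print("tip app",np.round(tip*100,2)," move",np.round((w-tip)*100,2))
w=well(im,c,(261,118),th=120)
E
```

```text
well px [259.9 117.3] axes [16.2 16.5] p [52.76  1.24  8.5 ]
tip app [52.61 -4.3  15.92]  move [ 0.15  5.54 -7.42]
well px [259.9 116.5] axes [13.8 16. ] p [52.75  1.34  8.5 ]
```

View pics/t6.png

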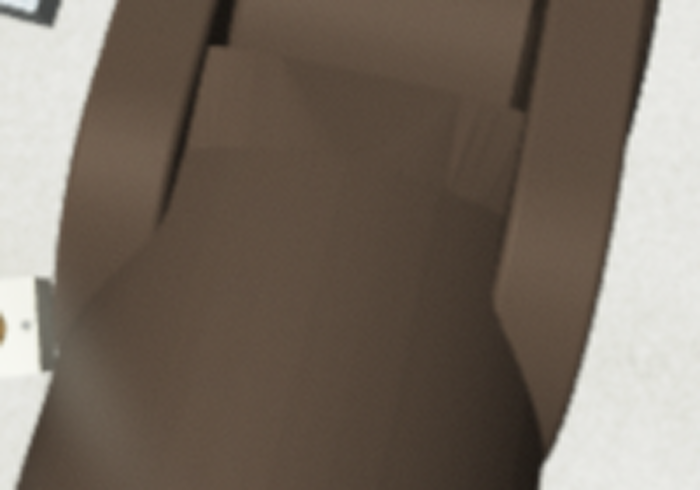

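```bash
python3 -m creep '[[[0.2,3,0,0,0,0,-0.7],[0.2,5.5,0,0,0,0,-0.7],[0.2,5.5,-3,0,0,0,-0.7],[0.2,5.5,-6,0,0,0,-0.7],[0.2,5.5,-6,0,0,0,-0.7]]]' 40;python3 -m creep '[[[0,0,0,0,0,0,-0.7],[0,0,0,0,0,0,-0.7]]]'
python3 - <<'E'
from h import *
st(); im,c=snap("wrist","w7",(180,110,330,270),3.5)
im,c=snap("scene","s7",(200,120,340,240),5)
E
```

```text
clock: 6.65
position: [0.5253, 0.012, 0.2678]
ee_rot: [-2.219, -2.219, 0.008]
force: [-0.3, 0.1, -0.3]
width: 0.232
clock: 6.85
position: [0.5285, 0.0121, 0.2723]
ee_rot: [2.22, 2.221, 0.003]
force: [0.2, 0.0, -0.1]
width: 0.235
t6.85 p [52.85  1.21 27.23] tx [-0.  1.  0.] tz [ 0.002  0.    -1.   ] F [ 0.2  0.  -0.1] w0.235
```

View pics/w7.png

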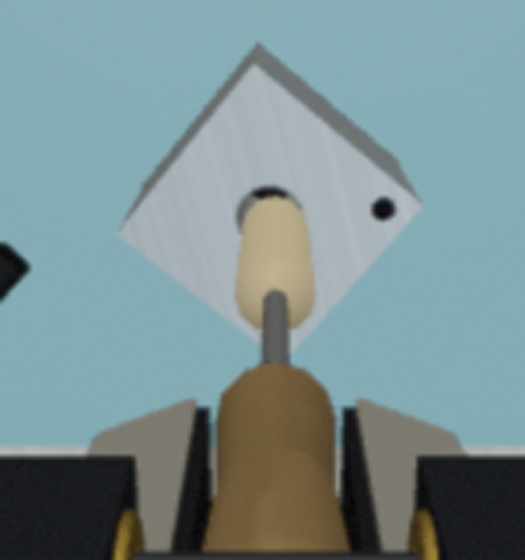

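View pics/s7.png

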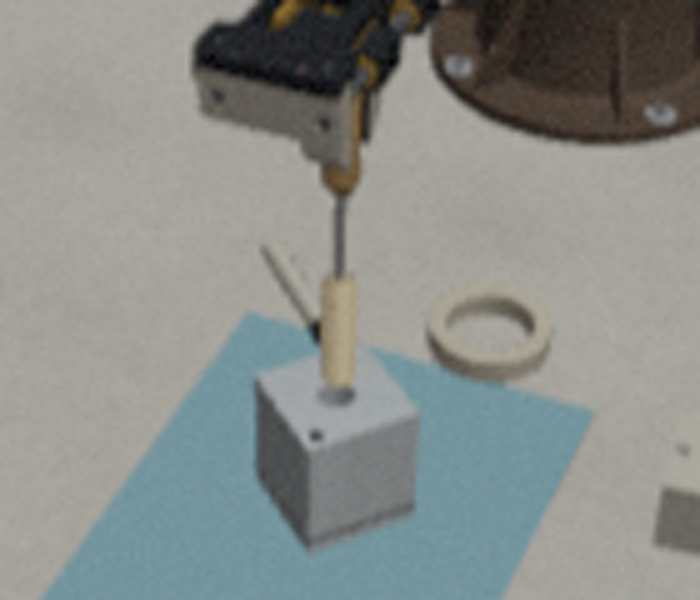

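Run:
```python
from h import *
im=cv2.imread("pics/w7_raw.png");T=np.load("pics/w7_T.npy");c=cam("wrist",T)
v=cv2.resize(im[150:200,230:290],None,fx=10,fy=10,interpolation=2); cv2.imwrite("pics/z7.png",v)
tip=T[:3,3]+[0,0,-.171]; wl=tip.copy(); wl[2]=.085
th=np.linspace(0,6.28,80)
def ring(o,r): return np.array([proj(c,o+r*np.array([np.cos(a),np.sin(a),0])) for a in th])
for o,r in((tip,.01),(wl,.0105)): q=ring(o,r); print(proj(c,o),q.min(0),q.max(0))
```

```text
[257.23825441 175.50501158] [247.90686183 166.37333335] [266.57257633 184.47080266]
[257.26188143 171.88066214] [247.91618632 162.70136951] [266.61051207 180.89294025]
```

View pics/z7.png

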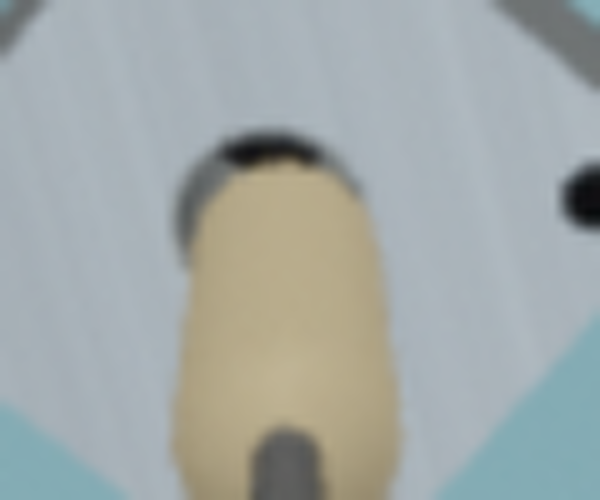

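```bash
python3 -m creep '[[[-0.17,-0.1,0,0,0,0,-0.7],[-0.17,-0.1,-0.8,0,0,0,-0.7],[-0.17,-0.1,-1.6,0,0,0,-0.7],[-0.17,-0.1,-2.3,0,0,0,-0.7],[-0.17,-0.1,-2.3,0,0,0,-0.7]]]' 40
python3 - <<'E'
from h import *
st(); im,c=snap("wrist","w8",(230,140,300,210),8)
E
```

```text
clock: 7.45
position: [0.5253, 0.012, 0.2465]
ee_rot: [-2.219, -2.223, 0.003]
force: [0.9, 0.0, -1.2]
width: 0.235
t7.45 p [52.53  1.2  24.65] tx [-0.002  1.    -0.001] tz [-0.002 -0.001 -1.   ] F [ 0.9  0.  -1.2] w0.235
```

View pics/w8.png

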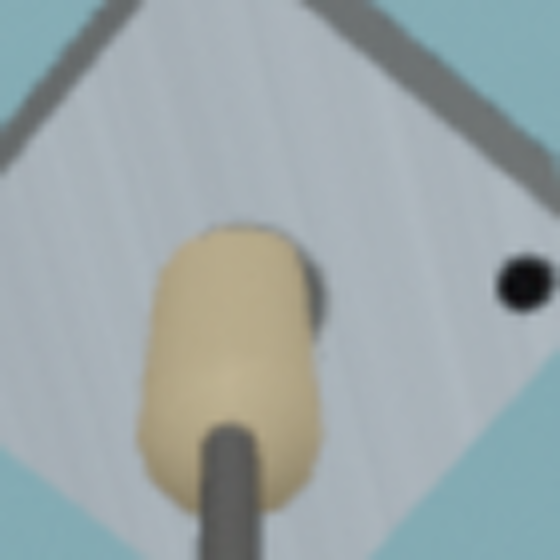

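```bash
python3 -m creep '[[[0,0,0,0,0,0,-0.7],[0,0,0,0,0,0,-0.7],[0,0,0,0,0,0,-0.7]]]' 40
python3 - <<'E'
from h import *
st(); im,c=snap("wrist","w9",(230,140,300,210),8)
for i in range(4):
  st(); arm.get_image("scene")
E
```

```text
clock: 7.8
position: [0.526, 0.012, 0.2479]
ee_rot: [2.219, 2.224, 0.0]
force: [-0.6, -0.4, -0.3]
width: 0.232
t7.80 p [52.6   1.2  24.79] tx [-0.002  1.     0.   ] tz [ 0.  0. -1.] F [-0.6 -0.4 -0.3] w0.232
t7.85 p [52.6   1.2  24.79] tx [-0.002  1.     0.   ] tz [ 0.  0. -1.] F [-0.6 -0.1 -0.6] w0.239
t7.90 p [52.59  1.2  24.79] tx [-0.002  1.     0.   ] tz [ 0.  0. -1.] F [ 0.1  0.4 -1.4] w0.237
t7.95 p [52.59  1.21 24.79] tx [-0.002  1.     0.   ] tz [ 0.  0. -1.] F [ 0.8 -0.1 -0.2] w0.234
t8.00 p [52.59  1.21 24.78] tx [-0.002  1.     0.   ] tz [ 0.  0. -1.] F [-0.1 -0.1 -1.1] w0.235
```

View pics/w9.png

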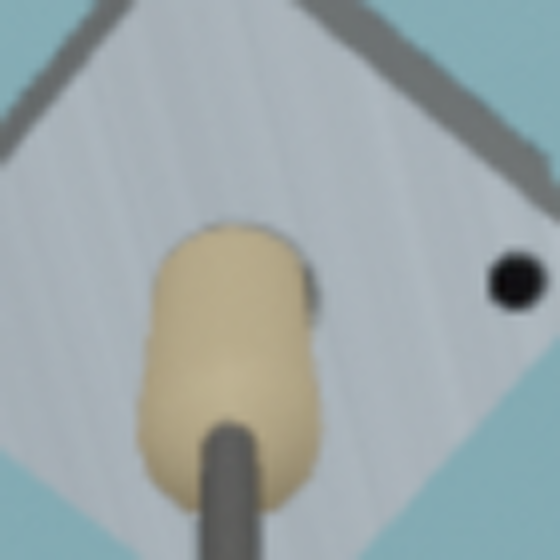

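```bash
python3 -m creep '[[[0.1,0,0,0,0,0,-0.7],[0.1,0,-1,0,0,0,-0.7],[0.1,0,-2,0,0,0,-0.7],[0.1,0,-3,0,0,0,-0.7],[0.1,0,-3,0,0,0,-0.7]]]' 40
python3 - <<'E'
from h import *
st(); im,c=snap("wrist","w10",(230,140,300,210),8)
E
```

```text
clock: 8.55
position: [0.5258, 0.012, 0.2159]
ee_rot: [-2.218, -2.222, 0.004]
force: [0.5, 0.5, -0.9]
width: 0.232
t8.55 p [52.58  1.2  21.59] tx [-0.002  1.    -0.001] tz [-0.003 -0.001 -1.   ] F [ 0.5  0.5 -0.9] w0.232
```

View pics/w10.png

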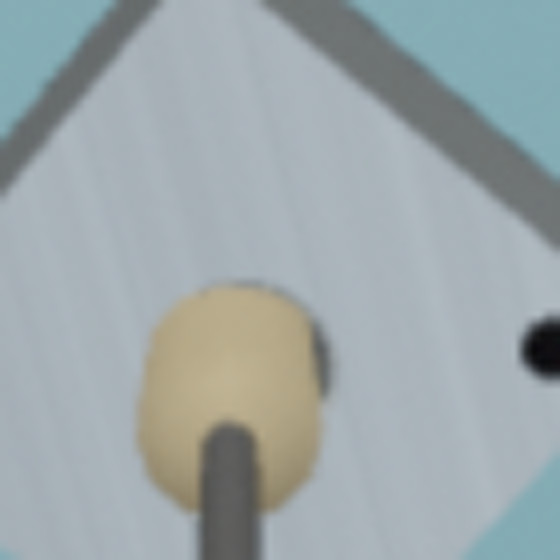

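```bash
python3 -m creep '[[[0.05,0,-1,0,0,0,-0.7],[0.05,0,-2,0,0,0,-0.7],[0.05,0,-2.8,0,0,0,-0.7],[0.05,0,-3.2,0,0,0,-0.7],[0.05,0,-3.2,0,0,0,-0.7]]]' 40; python3 -m creep '[[[0,0,-0.1,0,0,0,-0.7],[0,0,-0.2,0,0,0,-0.7],[0,0,-0.3,0,0,0,-0.7],[0,0,-0.3,0,0,0,-0.7]]]' 40
```

```text
clock: 9.1
position: [0.527, 0.012, 0.185]
ee_rot: [-2.219, -2.223, 0.002]
force: [0.8, -0.1, -1.1]
width: 0.229
clock: 9.5
position: [0.5281, 0.0119, 0.1839]
ee_rot: [2.219, 2.223, 0.002]
force: [-2.4, -0.3, 9.1]
width: 0.232
```

```bash
for i in 1 2 3 4; do python3 -m creep '[[[0,0,2.5,0,0,0,-0.7],[0,0,5,0,0,0,-0.7],[0,0,6.8,0,0,0,-0.7],[0,0,6.8,0,0,0,-0.7]]]' 40; python3 -m creep '[[[0,0,-2.5,0,0,0,-0.7],[0,0,-5,0,0,0,-0.7],[0,0,-6.5,0,0,0,-0.7],[0,0,-6.8,0,0,0,-0.7],[0,0,-6.8,0,0,0,-0.7]]]' 40; done
python3 - <<'E'
from h import *
st(); im,c=snap("wrist","w11")
E
```

```text
clock: 9.9
position: [0.5285, 0.0118, 0.2531]
ee_rot: [2.218, 2.222, 0.005]
force: [-0.8, -0.5, -0.5]
width: 0.233
clock: 10.4
position: [0.5269, 0.0119, 0.1825]
ee_rot: [-2.219, -2.223, 0.001]
force: [-2.6, 0.1, 7.2]
width: 0.238
clock: 10.8
position: [0.5284, 0.0119, 0.2523]
ee_rot: [2.218, 2.222, 0.004]
force: [-0.0, 0.6, -1.2]
width: 0.229
clock: 11.3
position: [0.5267, 0.0119, 0.1816]
ee_rot: [-2.219, -2.223, 0.002]
force: [-0.8, -0.4, -0.0]
width: 0.234
clock: 11.7
position: [0.5283, 0.012, 0.2519]
ee_rot: [2.218, 2.223, 0.004]
force: [0.4, 0.6, -0.3]
width: 0.236
clock: 12.2
position: [0.5266, 0.0119, 0.1813]
ee_rot: [-2.219, -2.223, 0.003]
force: [-0.6, -0.4, -1.6]
width: 0.235
clock: 12.6
position: [0.5284, 0.012, 0.252]
ee_rot: [2.218, 2.222, 0.004]
force: [1.0, -0.6, 1.0]
width: 0.23
clock: 13.1
position: [0.5264, 0.0119, 0.1812]
ee_rot: [-2.219, -2.222, 0.003]
force: [-0.4, -1.1, 0.6]
width: 0.234
t13.10 p [52.64  1.19 18.12] tx [-0.002  1.    -0.001] tz [-0.002 -0.001 -1.   ] F [-0.4 -1.1  0.6] w0.234
```

View pics/w11.png

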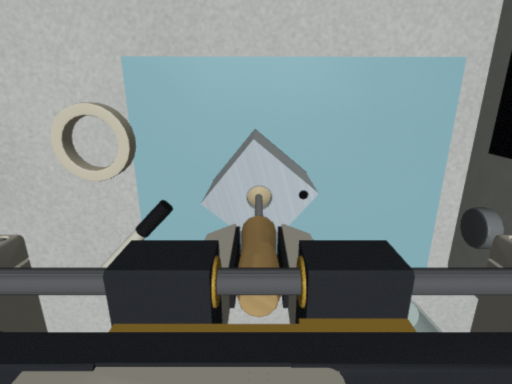

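```bash
python3 -m creep '[[[0,0,-0.15,0,0,0,-0.7],[0,0,-0.3,0,0,0,-0.7],[0,0,-0.3,0,0,0,-0.7]]]' 40; for i in 1 2 3; do python3 -m creep '[[[0,0,2.5,0,0,0,-0.7],[0,0,5,0,0,0,-0.7],[0,0,6.8,0,0,0,-0.7],[0,0,6.8,0,0,0,-0.7]]]' 40; python3 -m creep '[[[0,0,-2.5,0,0,0,-0.7],[0,0,-5,0,0,0,-0.7],[0,0,-6.5,0,0,0,-0.7],[0,0,-6.9,0,0,0,-0.7],[0,0,-6.9,0,0,0,-0.7]]]' 40; done
```

```text
clock: 13.45
position: [0.5277, 0.0119, 0.1806]
ee_rot: [2.219, 2.224, 0.002]
force: [-3.9, 0.4, 14.5]
width: 0.235
clock: 13.85
position: [0.5282, 0.0119, 0.2496]
ee_rot: [2.218, 2.223, 0.004]
force: [-0.8, -0.3, -0.1]
width: 0.236
clock: 14.35
position: [0.5273, 0.0118, 0.1789]
ee_rot: [-2.219, -2.223, -0.0]
force: [-4.5, 0.8, 15.3]
width: 0.232
clock: 14.75
position: [0.5283, 0.012, 0.2479]
ee_rot: [2.218, 2.223, 0.004]
force: [0.1, -0.0, -0.3]
width: 0.234
clock: 15.25
position: [0.5269, 0.0117, 0.1773]
ee_rot: [-2.219, -2.222, 0.001]
force: [-3.8, 0.4, 16.4]
width: 0.233
clock: 15.65
position: [0.5281, 0.012, 0.2465]
ee_rot: [2.218, 2.223, 0.003]
force: [0.3, 0.0, -0.9]
width: 0.233
clock: 16.15
position: [0.5268, 0.0117, 0.176]
ee_rot: [-2.219, -2.222, 0.002]
force: [-4.2, -0.2, 14.6]
width: 0.231
```

```bash
python3 -m creep '[[[0,0,2.5,0,0,0,-0.7],[0,0,5,0,0,0,-0.7],[0,0,8,0,0,0,-0.7],[0,0,11,0,0,0,-0.7],[0,0,13,0,0,0,-0.7]]]' 40; python3 -m creep '[[[-1,-4.5,0,0,0,0,-0.7],[-2,-9,0,0,0,0,-0.7],[-3,-13.5,0,0,0,0,-0.7],[-4,-18,0,0,0,0,-0.7],[-5,-22,0,0,0,0,-0.7]]]' 40;  python3 -m creep '[[[-1,-3,0,0,0,0,-0.7],[-2,-6,0,0,0,0,-0.7],[-2.8,-9.5,0,0,0,0,-0.7],[-2.8,-9.5,0,0,0,0,-0.7],[-2.8,-9.5,0,0,0,0,-0.7]]]' 40; python3 -m creep '[[[0,0,-2,0,0,0,-0.7],[0,0,-4.5,0,0,0,-0.7],[0,0,-4.5,0,0,0,-0.7],[0,0,-4.5,0,0,0,-0.7]]]'
python3 - <<'E'
from h import *
st(); im,c=snap("wrist","w12",(220,130,300,210),8)
im,c=snap("scene","s12",(140,90,240,180),6)
E
```

```text
clock: 16.65
position: [0.5272, 0.0122, 0.3068]
ee_rot: [-2.219, -2.224, 0.0]
force: [0.5, -0.6, -0.4]
width: 0.234
clock: 17.15
position: [0.4761, -0.2095, 0.3051]
ee_rot: [-2.219, -2.223, 0.001]
force: [0.6, -0.4, -1.2]
width: 0.236
clock: 17.65
position: [0.4486, -0.3032, 0.3051]
ee_rot: [-2.22, -2.22, 0.001]
force: [-0.1, 0.8, -1.2]
width: 0.231
clock: 18.05
position: [0.4496, -0.3018, 0.2614]
ee_rot: [-2.217, -2.224, 0.001]
force: [-0.1, 0.5, -0.5]
width: 0.231
t18.05 p [ 44.96 -30.18  26.14] tx [-0.003  1.     0.001] tz [-0.001  0.001 -1.   ] F [-0.1  0.5 -0.5] w0.231
```

View pics/w12.png

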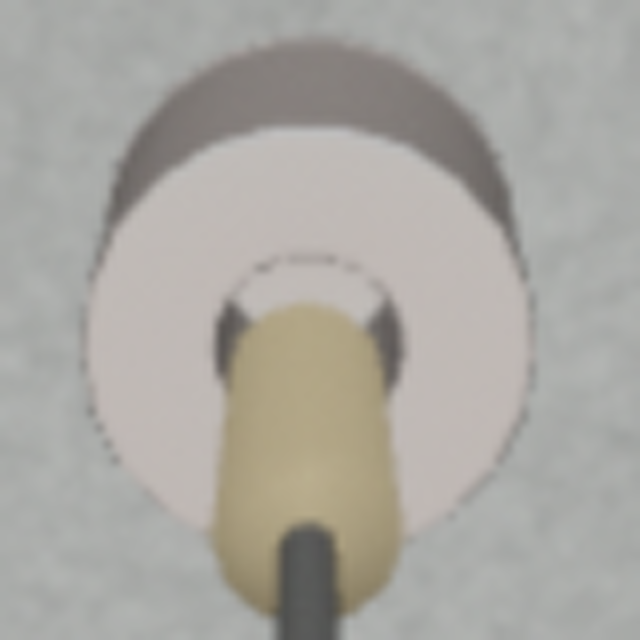

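View pics/s12.png

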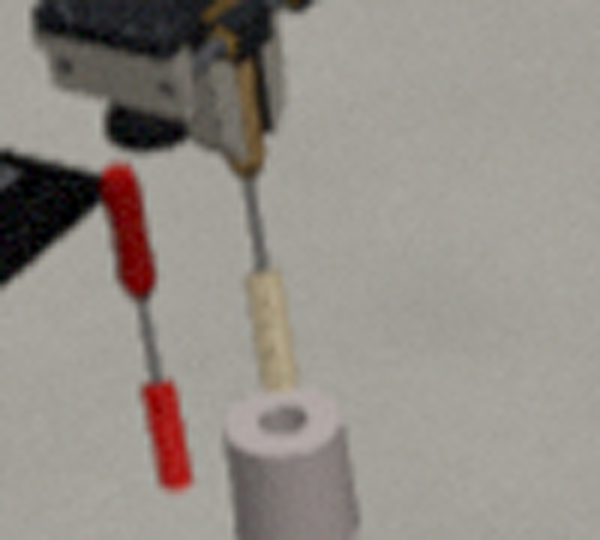

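```bash
cat >> h.py <<'E'
def concentric(c,tip,rt,zm,rm):
    """expected edges (min u,v; max u,v) of tip disc and mouth ring if concentric"""
    th=np.linspace(0,6.28,120); o=np.array(tip); w=o.copy(); w[2]=zm
    ring=lambda o,r:np.array([proj(c,o+r*np.array([np.cos(a),np.sin(a),0])) for a in th])
    A,B=ring(o,rt),ring(w,rm); print("tip",np.round([A.min(0),A.max(0)],1).tolist(),"mouth",np.round([B.min(0),B.max(0)],1).tolist())
E
python3 - <<'E'
from h import *
T=np.load("pics/w12_T.npy");c=cam("wrist",T)
concentric(c,T[:3,3]+[0,0,-.164],.01,.075,.013)
E
```

```text
tip [[248.3, 168.0], [267.3, 186.4]] mouth [[246.3, 160.8], [269.5, 183.3]]
```

```bash
python3 -m creep '[[[0,0,-2,0,0,0,-0.7],[0,0,-4,0,0,0,-0.7],[0,0,-6,0,0,0,-0.7],[0,0,-8,0,0,0,-0.7],[0,0,-8.3,0,0,0,-0.7]]]' 40; python3 -m creep '[[[0,0,-0.2,0,0,0,-0.7],[0,0,-0.4,0,0,0,-0.7],[0,0,-0.4,0,0,0,-0.7]]]'
```

```text
clock: 18.65
position: [0.4492, -0.3023, 0.1779]
ee_rot: [-2.218, -2.223, 0.001]
force: [0.8, -0.4, -0.2]
width: 0.232
clock: 18.95
position: [0.4499, -0.3032, 0.1756]
ee_rot: [2.218, 2.223, 0.001]
force: [0.2, -0.2, -0.9]
width: 0.233
```

```bash
python3 -m creep '[[[0,0,-0.1,0,0,0,-0.7],[0,0,-0.2,0,0,0,-0.7],[0,0,-0.2,0,0,0,-0.7]]]' 40;python3 -m creep '[[[0,0,0,0,0,0,-0.5],[0,0,0,0,0,0,-0.2],[0,0,0,0,0,0,0.1],[0,0,0,0,0,0,0.1],[0,0,0,0,0,0,0.1]]]'; python3 -m creep '[[[0,0,0,0,0,0,0.1],[0,0,3,0,0,0,0.1],[0,0,7,0,0,0,0.1],[0,0,11,0,0,0,0.1],[0,0,15,0,0,0,0.1]]]';  python3 -m creep '[[[0,0,0,0,0,0,0.1],[0,0,0,0,0,0,0.1]]]';python3 - <<'E'
from h import *
st(); im,c=snap("wrist","w13")
im,c=snap("scene","s13",(140,90,240,180),6)
E
```

```text
clock: 19.25
position: [0.4497, -0.3032, 0.1731]
ee_rot: [2.219, 2.223, 0.001]
force: [0.2, 0.8, 3.0]
width: 0.231
clock: 19.75
position: [0.4493, -0.3029, 0.1727]
ee_rot: [-2.219, -2.224, 0.0]
force: [0.7, 0.3, -0.8]
width: 0.527
clock: 20.25
position: [0.449, -0.3029, 0.3243]
ee_rot: [-2.22, -2.223, 0.0]
force: [0.3, 0.1, -0.5]
width: 0.55
clock: 20.45
position: [0.4497, -0.3031, 0.3233]
ee_rot: [2.218, 2.223, 0.002]
force: [-0.9, 0.7, -0.7]
width: 0.55
t20.45 p [ 44.97 -30.31  32.33] tx [-0.002  1.    -0.   ] tz [ 0.002 -0.    -1.   ] F [-0.9  0.7 -0.7] w0.550
```

View pics/w13.png

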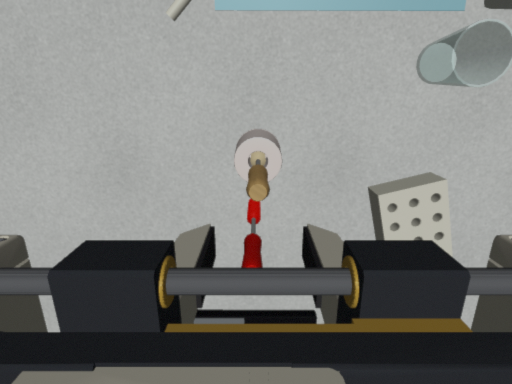

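View pics/s13.png

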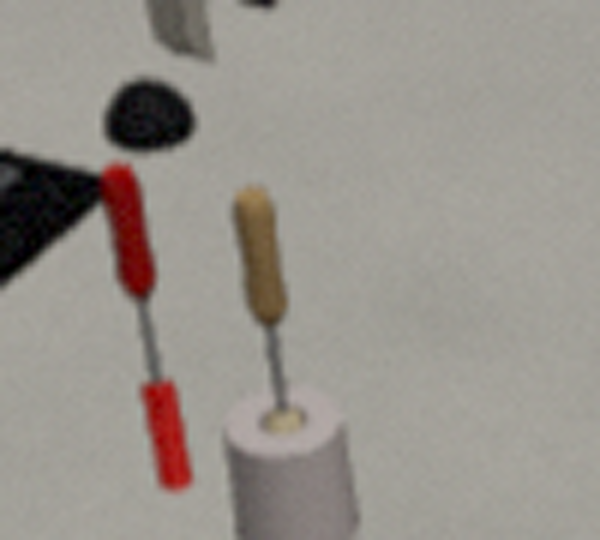

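Brush stands upright in the pot in both views. Now I go to the rack.

```bash
python3 -m creep '[[[0,4.5,1,0,0,0,0.1],[0,9,2,0,0,0,0.1],[0,13.5,2.5,0,0,0,0.1],[0,18,2.5,0,0,0,0.1],[0,23,2.5,0,0,0,0.2]]]' 50;python3 -m creep '[[[0,5,0,0,0,0,0.2],[0,10,0,0,0,0,0.2],[0,15,0,0,0,0,0.2],[0,20,0,0,0,0,0.2],[0,25,0,0,0,0,0.2]]]'; python3 -m creep '[[[0,5,0,0,0,0,0.2],[-1,10,0,0,0,0,0.2],[-1.8,15,0,0,0,0,0.2],[-1.8,18,0,0,0,0,0.2],[-1.8,18,0,0,0,0,0.2]]]';  python3 -m creep '[[[0,0,0,0,0,0,0.2],[0,0,0,0,0,0,0.2]]]';python3 - <<'E'
from h import *
st(); im,c=snap("wrist","w14",(190,80,330,280),4)
E
```

```text
clock: 21.05
position: [0.4485, -0.0715, 0.3469]
ee_rot: [-2.22, -2.222, 0.002]
force: [2.1, 0.6, -1.0]
width: 0.585
clock: 21.55
position: [0.4483, 0.1789, 0.3465]
ee_rot: [-2.218, -2.223, 0.003]
force: [2.0, -0.7, -0.4]
width: 0.6
clock: 22.05
position: [0.4288, 0.3621, 0.345]
ee_rot: [-2.211, -2.231, 0.006]
force: [-0.3, -0.8, -0.2]
width: 0.6
clock: 22.25
position: [0.4317, 0.3554, 0.347]
ee_rot: [2.221, 2.221, -0.003]
force: [0.2, 0.1, -0.0]
width: 0.595
t22.25 p [43.17 35.54 34.7 ] tx [ 0.     1.    -0.002] tz [-0.001 -0.002 -1.   ] F [ 0.2  0.1 -0. ] w0.595
```

View pics/w14.png

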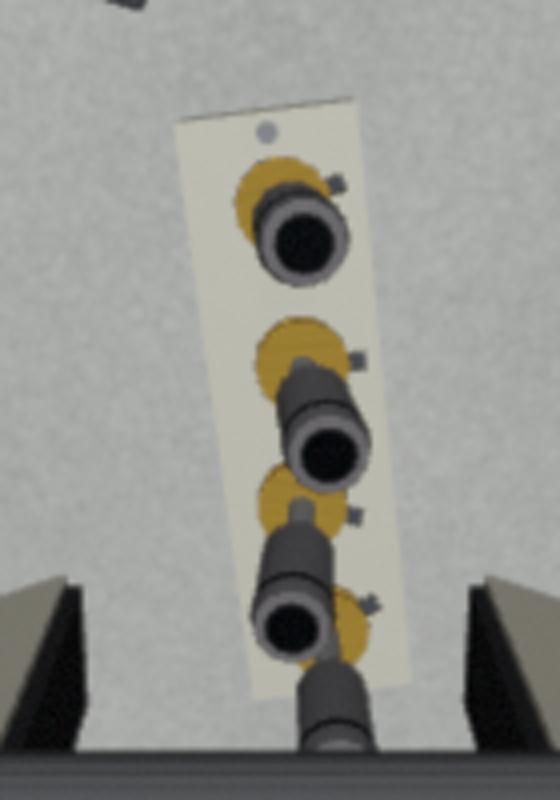

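Run:
```python
from h import *
T=np.load("pics/w14_T.npy");c=cam("wrist",T)
C=np.array([.442,.307]);ax=np.array([-.1187,.9929])
cols=[(280,204),(301,362),(303,506),(325,628)];tops=[(303,242),(329,456),(291,629),None]
for i,y in enumerate([.0825,.0275,-.0275,-.0825]):
    h=C+ax*y
    cc=onplane(c,(190+cols[i][0]/4,80+cols[i][1]/4),.074)[:2]
    print(i+1,"hole",np.round(h*100,2),"collar",np.round(cc*100,2),end=" ")
    if tops[i]: tp=onplane(c,(190+tops[i][0]/4,80+tops[i][1]/4),.173)[:2];print("top",np.round(tp*100,2),"lean",np.round((tp-cc)/.099,3),np.round((tp-h)/.165,3))
    else: print()
# rack corners
for uv in [(178,120),(353,98),(411,681),(252,698)]: print(np.round(onplane(c,(190+uv[0]/4,80+uv[1]/4),.05)*100,2))
```

```text
1 hole [43.22 38.89] collar [43.46 39.1 ] top [44.02 39.2 ] lean [0.056 0.01 ] [0.048 0.019]
2 hole [43.87 33.43] collar [44.21 33.59] top [44.77 33.32] lean [ 0.057 -0.027] [ 0.055 -0.007]
3 hole [44.53 27.97] collar [44.32 28.16] top [43.75 28.07] lean [-0.057 -0.009] [-0.047  0.006]
4 hole [45.18 22.51] collar [45.19 23.24] 
[39.87 41.77  5.  ]
[46.02 42.51  5.  ]
[48.82 19.68  5.  ]
[42.35 18.91  5.  ]
```

```bash
python3 -m creep '[[[-0.1,3.4,-3,0,0,0,0.2],[-0.1,3.4,-8,0,0,0,0.2],[-0.1,3.4,-13,0,0,0,0.2],[-0.1,3.4,-18,0,0,0,0.2],[-0.1,3.4,-20.3,0,0,0,0.2]]]' 50;python3 -m creep '[[[0,0,0,0,0,0,0.2],[0,0,0,0,0,0,0.2]]]';python3 - <<'E'
from h import *
st(); im,c=snap("wrist","w15",(150,100,400,330),3)
E
```

```text
clock: 22.8
position: [0.429, 0.3881, 0.1409]
ee_rot: [2.221, 2.221, -0.008]
force: [-0.5, 0.2, 0.4]
width: 0.602
clock: 23.0
position: [0.4312, 0.3904, 0.1457]
ee_rot: [2.221, 2.222, 0.001]
force: [0.3, 0.3, 1.1]
width: 0.604
t23.00 p [43.12 39.04 14.57] tx [-0.  1.  0.] tz [ 0.001  0.    -1.   ] F [0.3 0.3 1.1] w0.604
```

View pics/w15.png

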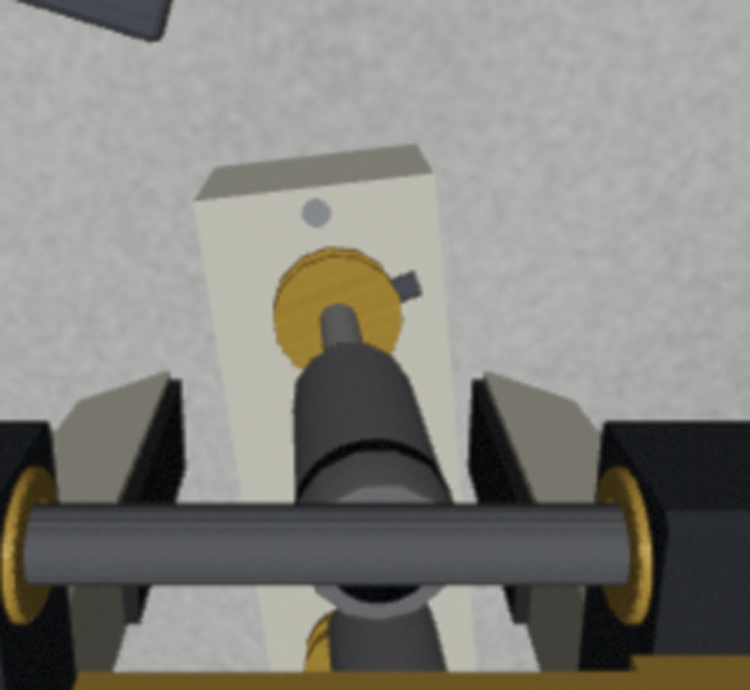

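```bash
python3 -m creep '[[[0,0,0,0,0,0,-0.1],[0,0,0,0,0,0,-0.3],[0,0,0,0,0,0,-0.7],[0,0,0,0,0,0,-0.7],[0,0,0,0,0,0,-0.7]]]' 25;python3 -m creep '[[[0,0,0,0,0,0,-0.7],[0,0,0,0,0,0,-0.7]]]' 50;python3 -m creep '[[[0,0,2,0,0,0,-0.7],[0,0,5,0,0,0,-0.7],[0,0,9,0,0,0,-0.7],[0,0,13,0,0,0,-0.7],[0,0,15.5,0,0,0,-0.7]]]'; python3 -m creep '[[[0,0,0,0,0,0,-0.7],[0,0,0,0,0,0,-0.7]]]';python3 - <<'E'
from h import *
st(); im,c=snap("wrist","w16",(180,100,330,270),3.5)
im,c=snap("scene","s16",(300,90,450,240),4)
E
```

```text
clock: 23.55
position: [0.4303, 0.3912, 0.1451]
ee_rot: [-2.219, -2.224, -0.001]
force: [-0.3, -0.1, 2.6]
width: 0.269
clock: 23.75
position: [0.4303, 0.3913, 0.145]
ee_rot: [-2.219, -2.224, -0.0]
force: [-1.2, -0.1, 5.0]
width: 0.264
clock: 24.25
position: [0.431, 0.3911, 0.3024]
ee_rot: [2.22, 2.223, 0.004]
force: [0.4, 0.1, -1.7]
width: 0.268
clock: 24.45
position: [0.4302, 0.3909, 0.2993]
ee_rot: [-2.219, -2.224, 0.0]
force: [0.0, 0.6, -1.5]
width: 0.265
t24.45 p [43.02 39.09 29.93] tx [-0.002  1.    -0.   ] tz [-0. -0. -1.] F [ 0.   0.6 -1.5] w0.265
```

View pics/w16.png

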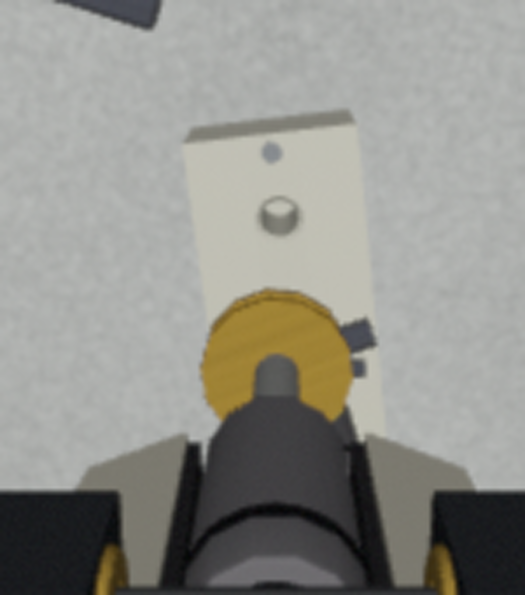

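View pics/s16.png

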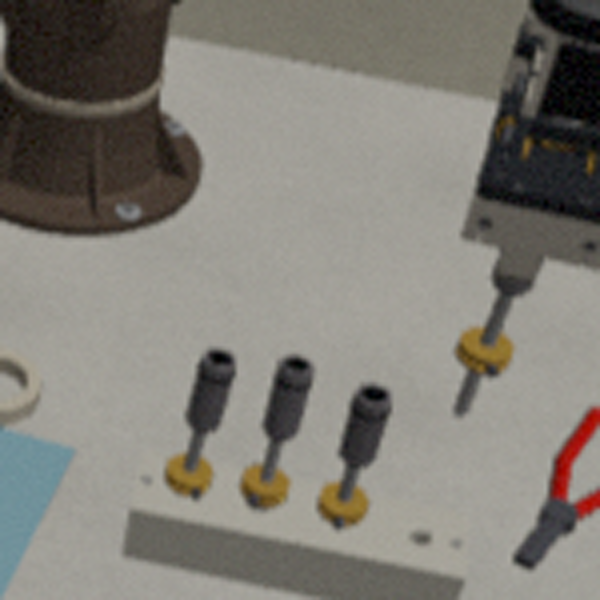

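Run:
```python
from h import *
T=np.load("pics/w16_T.npy");c=cam("wrist",T);s=cam("scene")
print("hole1",np.round(onplane(c,(180+279/3.5,100+216/3.5),.05)*100,2))
print("tip scene",np.round(onplane(s,(300+461/4,90+413/4),T[2,3]-.137)*100,2),"tcp",np.round(T[:3,3]*100,2))
print("handle end scene",np.round(onplane(s,(300+512/4,90+290/4),T[2,3]-.032)*100,2))
print(proj(s,T[:3,3]+[0,0,-.137])*4-[1200,360],proj(s,T[:3,3]+[0,0,-.032])*4-[1200,360])
```

```text
hole1 [43.28 38.95  5.  ]
tip scene [42.93 39.06 16.23] tcp [43.02 39.09 29.93]
handle end scene [43.42 39.52 26.73]
[461.28258915 414.02213171] [505.54198894 284.66498502]
```

```bash
python3 -m creep '[[[0,0,3,0,0,0,-0.7],[0,0,5,0,0,0,-0.7],[1,-3,5.5,0,0,0,-0.7],[2,-7,5.5,0,0,0,-0.7],[3,-11,5.5,0,0,0,-0.7]]]' 50;python3 -m creep '[[[1.2,-4.8,0,0,0,0,-0.7],[2.4,-9.6,0,0,0,0,-0.7],[3.6,-14.4,0,0,0,0,-0.7],[4.8,-19.2,0,0,0,0,-0.7],[6,-23,0,0,0,0,-0.7]]]' ;python3 -m creep '[[[0.6,-3,-2,0,0,0,-0.7],[0.6,-6,-4,0,0,0,-0.7],[0.6,-8,-4,0,0,0,-0.7],[0.6,-8,-4,0,0,0,-0.7],[0.6,-8,-4,0,0,0,-0.7]]]' ;python3 - <<'E'
from h import *
st(); im,c=snap("wrist","w17",(180,70,330,270),3)
im,c=snap("scene","s17",(200,100,340,240),4)
E
```

```text
clock: 25.05
position: [0.4601, 0.2798, 0.3533]
ee_rot: [2.218, 2.225, -0.004]
force: [0.8, -0.3, -1.5]
width: 0.27
clock: 25.55
position: [0.5198, 0.0478, 0.3537]
ee_rot: [-2.221, -2.221, 0.003]
force: [0.6, 0.6, -1.5]
width: 0.267
clock: 26.05
position: [0.526, -0.0289, 0.3138]
ee_rot: [-2.22, -2.222, 0.002]
force: [-0.2, 0.7, -2.1]
width: 0.267
t26.05 p [52.6  -2.89 31.38] tx [-0.001  1.    -0.   ] tz [-0.002 -0.    -1.   ] F [-0.2  0.7 -2.1] w0.267
```

View pics/w17.png

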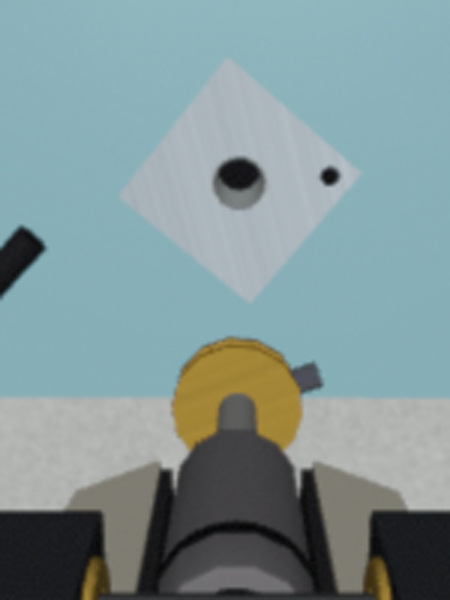

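View pics/s17.png

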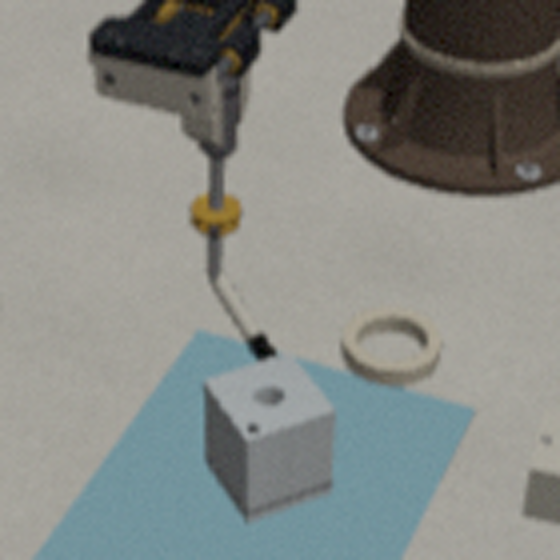

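Run:
```python
from h import *
T=np.load("pics/w17_T.npy");c=cam("wrist",T)
w=onplane(c,(259.3,130.7),.086)
# probe axis in picture: collar centre column 237/3+180-.3
print(np.round(w*100,2),"collar app",np.round(onplane(c,(180+238/3-.3,70+402/3-.3),T[2,3]-.075)*100,2),"tcp",np.round(T[:3,3]*100,2))
s=cam("scene"); print("tip scene pred",proj(s,T[:3,3]+[0,0,-.137]),"obs",200+214/4,100+277/4)
print("well scene",np.round(onplane(s,(200+268/4,100+396/4),.086)*100,2), "tip", np.round(onplane(s,(200+214/4,100+277/4),T[2,3]-.137)*100,2))
```

```text
[52.75  1.23  8.6 ] collar app [52.72 -2.65 23.88] tcp [52.6  -2.89 31.38]
tip scene pred [253.37182224 169.59197986] obs 253.5 169.25
well scene [52.85  1.39  8.6 ] tip [52.45 -2.93 17.68]
```

```bash
python3 -m creep '[[[0.1,2.5,0,0,0,0,-0.7],[0.1,4.1,0,0,0,0,-0.7],[0.1,4.1,-3,0,0,0,-0.7],[0.1,4.1,-6.5,0,0,0,-0.7],[0.1,4.1,-6.5,0,0,0,-0.7]]]' 50;python3 - <<'E'
from h import *
st()
im,c=snap("scene","s18",(200,100,340,240),4)
E
python3 -m creep '[[[0,0,-1.5,0,0,0,-0.7],[0,0,-3,0,0,0,-0.7],[0,0,-4.5,0,0,0,-0.7],[0,0,-4.5,0,0,0,-0.7]]]'
```

```text
clock: 26.65
position: [0.5248, 0.0137, 0.2462]
ee_rot: [-2.214, -2.223, 0.009]
force: [-0.6, 0.5, -0.3]
width: 0.267
t26.65 p [52.48  1.37 24.62] tx [-0.004  1.    -0.001] tz [-0.007 -0.001 -1.   ] F [-0.6  0.5 -0.3] w0.267
clock: 27.1
position: [0.5274, 0.0126, 0.205]
ee_rot: [-2.218, -2.224, 0.001]
force: [-0.4, 0.6, -0.1]
width: 0.264
```

View pics/s18.png

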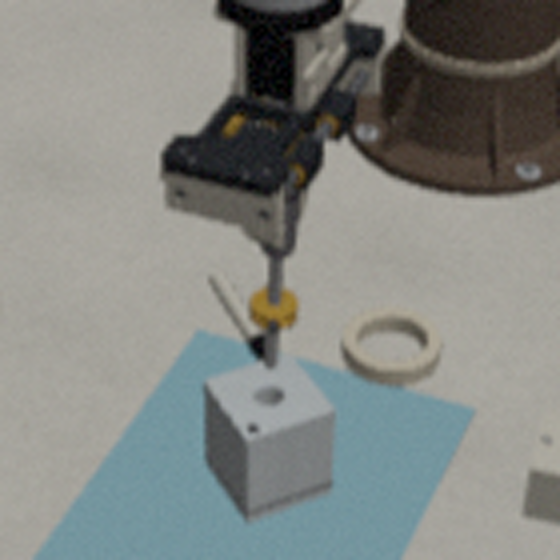

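```bash
python3 -m creep '[[[0,0,-1,0,0,0,-0.7],[0,0,-2,0,0,0,-0.7],[0,0,-2.8,0,0,0,-0.7],[0,0,-3.3,0,0,0,-0.7],[0,0,-3.8,0,0,0,-0.7]]]';python3 -m creep '[[[0,0,-0.4,0,0,0,-0.7],[0,0,-0.8,0,0,0,-0.7],[0,0,-1.1,0,0,0,-0.7],[0,0,-1.3,0,0,0,-0.7],[0,0,-1.3,0,0,0,-0.7]]]'
```

```text
clock: 27.6
position: [0.5274, 0.0119, 0.1666]
ee_rot: [-2.219, -2.223, 0.0]
force: [-1.7, -1.3, 2.3]
width: 0.266
clock: 28.1
position: [0.5274, 0.012, 0.1535]
ee_rot: [2.22, 2.223, -0.0]
force: [0.1, -0.3, -1.5]
width: 0.265
```

```bash
python3 -m creep '[[[0,0,-0.1,0,0,0,-0.7],[0,0,-0.2,0,0,0,-0.7],[0,0,-0.3,0,0,0,-0.7],[0,0,-0.3,0,0,0,-0.7]]]'; python3 -m creep '[[[0,0,-0.1,0,0,0,-0.7],[0,0,-0.2,0,0,0,-0.7],[0,0,-0.2,0,0,0,-0.7]]]'
python3 - <<'E'
from h import *
st()
im,c=snap("scene","s19",(220,130,320,240),6)
im,c=snap("wrist","w19",(180,100,330,270),3.5)
E
```

```text
clock: 28.5
position: [0.5274, 0.0121, 0.1507]
ee_rot: [2.219, 2.224, 0.0]
force: [-0.4, -0.1, 0.9]
width: 0.267
clock: 28.8
position: [0.5279, 0.0121, 0.1497]
ee_rot: [2.219, 2.223, 0.002]
force: [-3.1, -0.0, 13.8]
width: 0.264
t28.80 p [52.79  1.21 14.97] tx [-0.002  1.     0.001] tz [ 0.001  0.001 -1.   ] F [-3.1 -0.  13.8] w0.264
```

View pics/s19.png

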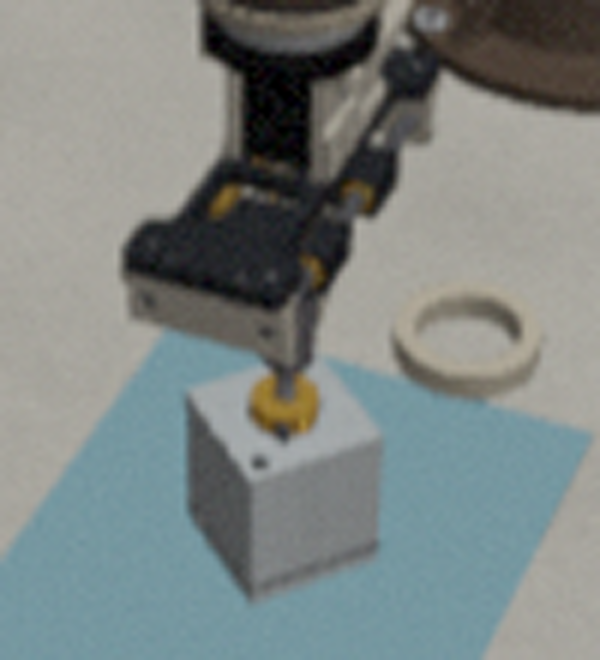

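View pics/w19.png

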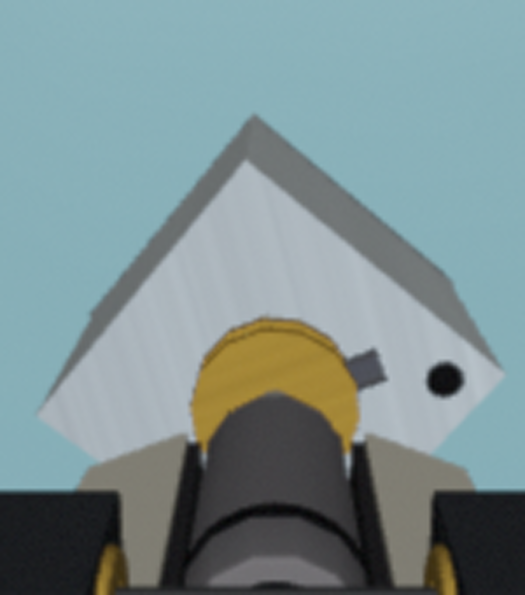

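```bash
for i in 1 2 3; do python3 -m creep '[[[0,0,0,0,0,0,-0.7],[0,0,0,0,0,0,-0.7],[0,0,0,0,0,0,-0.7],[0,0,0,0,0,0,-0.7],[0,0,0,0,0,0,-0.7]]]' | grep -E "posi|force|width"; done
```

```text
position: [0.5279, 0.0121, 0.1497]
force: [-3.7, -0.7, 13.6]
width: 0.268
position: [0.5279, 0.0121, 0.1497]
force: [-3.4, -0.1, 14.0]
width: 0.262
position: [0.5278, 0.0121, 0.1497]
force: [-4.4, -0.2, 13.5]
width: 0.262
```

```bash
python3 -m creep '[[[0,0,3,0,0,0,-0.7],[0,0,7,0,0,0,-0.7],[0,0,12,0,0,0,-0.7],[0,0,16,0,0,0,-0.7],[0,0,20,0,0,0,-0.7]]]' 50;python3 -m creep '[[[-1.2,4.8,0.3,0,0,0,-0.7],[-2.4,9.6,0.6,0,0,0,-0.7],[-3.6,14.4,0.6,0,0,0,-0.7],[-4.8,19.2,0.6,0,0,0,-0.7],[-6,23.8,0.6,0,0,0,-0.7]]]' ;python3 -m creep '[[[-1.2,4.5,0,0,0,0,-0.7],[-2.4,9,0,0,0,0,-0.7],[-3.6,12,0,0,0,0,-0.7],[-3.7,14,0,0,0,0,-0.7],[-3.7,14,0,0,0,0,-0.7]]]';python3 -m creep '[[[0,0,-3,0,0,0,-0.7],[0,0,-7,0,0,0,-0.7],[0,0,-11,0,0,0,-0.7],[0,0,-13.5,0,0,0,-0.7],[0,0,-13.5,0,0,0,-0.7]]]'; python3 -m creep '[[[0,0,0,0,0,0,-0.7],[0,0,0,0,0,0,-0.7]]]' ;python3 - <<'E'
from h import *
st()
im,c=snap("scene","s20",(340,120,440,230),6)
im,c=snap("wrist","w20",(180,100,330,270),3.5)
s=cam("scene");T=pose();print(proj(s,T[:3,3]+[0,0,-.1365])*6-[2040,720])
E
```

```text
clock: 30.9
position: [0.5271, 0.0122, 0.3505]
ee_rot: [-2.219, -2.224, -0.001]
force: [0.4, -0.2, -0.9]
width: 0.266
clock: 31.4
position: [0.4662, 0.2523, 0.3546]
ee_rot: [-2.218, -2.224, -0.001]
force: [1.0, -0.6, -1.8]
width: 0.264
clock: 31.9
position: [0.4283, 0.3938, 0.3536]
ee_rot: [-2.212, -2.229, 0.002]
force: [-0.4, 0.3, -1.5]
width: 0.266
clock: 32.4
position: [0.4288, 0.3877, 0.2163]
ee_rot: [2.22, 2.222, -0.011]
force: [-0.8, -0.1, -1.6]
width: 0.262
clock: 32.6
position: [0.4315, 0.3904, 0.2216]
ee_rot: [2.22, 2.223, 0.005]
force: [0.1, 0.2, -1.9]
width: 0.263
t32.60 p [43.15 39.04 22.16] tx [-0.001  1.     0.002] tz [ 0.002  0.002 -1.   ] F [ 0.1  0.2 -1.9] w0.263
[407.17968229 569.49731489]
```

View pics/s20.png

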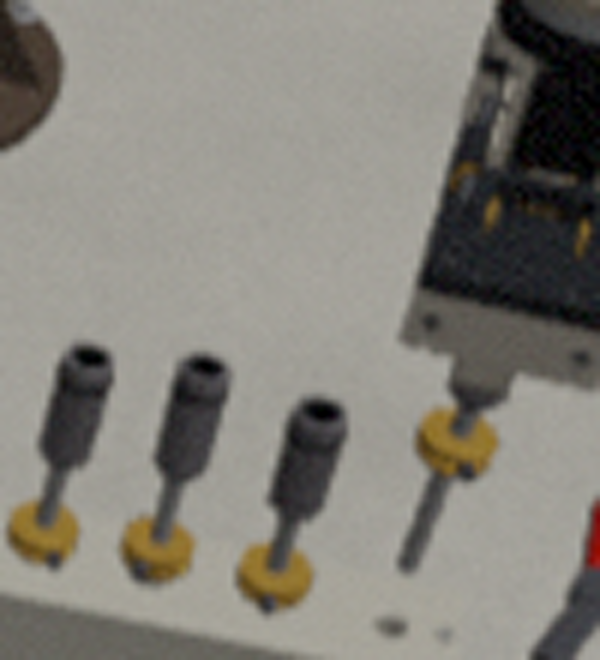

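View pics/w20.png

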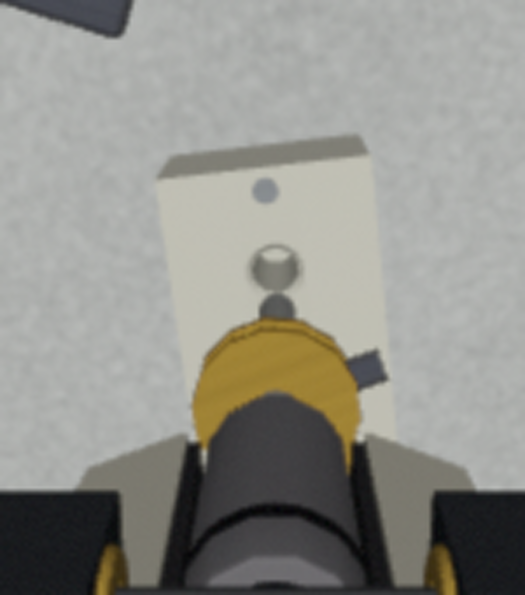

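Run:
```python
from h import *
T=np.load("pics/w20_T.npy");c=cam("wrist",T)
concentric(c,T[:3,3]+[0,0,-.1315],.005,.05,.007)
v=cv2.imread("pics/w20_raw.png")[160:200,235:285]; cv2.imwrite("pics/z20.png",cv2.resize(v,None,fx=12,fy=12,interpolation=2))
```

```text
tip [[251.9, 181.1], [262.5, 191.3]] mouth [[250.7, 169.3], [263.8, 182.0]]
```

View pics/z20.png

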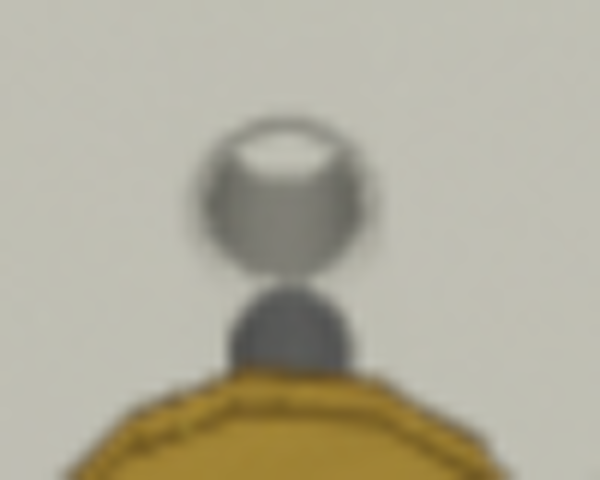

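```bash
python3 -m creep '[[[-0.05,0.15,0,0,0,0,-0.7],[-0.05,0.15,-1.2,0,0,0,-0.7],[-0.05,0.15,-2.4,0,0,0,-0.7],[-0.05,0.15,-2.4,0,0,0,-0.7],[-0.05,0.15,-2.4,0,0,0,-0.7]]]' ;python3 - <<'E'
from h import *
st()
im,c=snap("wrist","w21",(230,140,290,200),10); T=pose()
concentric(c,T[:3,3]+[0,0,-.1315],.005,.05,.007)
E
```

```text
clock: 33.2
position: [0.4296, 0.3912, 0.195]
ee_rot: [2.219, 2.223, -0.003]
force: [0.2, 0.2, -1.4]
width: 0.266
t33.20 p [42.96 39.12 19.5 ] tx [-0.002  1.    -0.001] tz [-0.001 -0.001 -1.   ] F [ 0.2  0.2 -1.4] w0.266
tip [[252.7, 180.5], [263.2, 190.7]] mouth [[250.9, 174.8], [265.1, 188.4]]
```

View pics/w21.png

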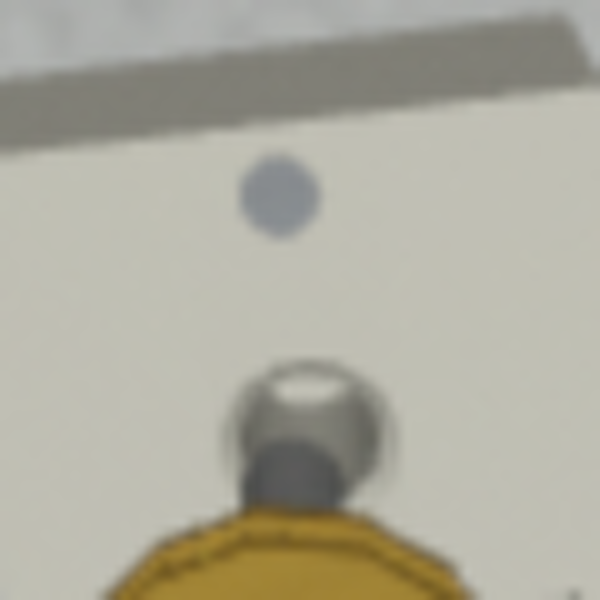

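```bash
python3 -m creep '[[[0.1,0.2,0,0,0,0,-0.7],[0.1,0.2,0,0,0,0,-0.7],[0.1,0.2,-0.7,0,0,0,-0.7],[0.1,0.2,-0.7,0,0,0,-0.7],[0.1,0.2,-0.7,0,0,0,-0.7]]]' ;python3 - <<'E'
from h import *
st()
im,c=snap("wrist","w22",(230,140,290,200),10); T=pose()
concentric(c,T[:3,3]+[0,0,-.1315],.005,.05,.007)
E
```

```text
clock: 33.75
position: [0.4307, 0.3934, 0.1884]
ee_rot: [2.219, 2.224, -0.001]
force: [0.1, -0.5, -0.5]
width: 0.265
t33.75 p [43.07 39.34 18.84] tx [-0.002  1.    -0.001] tz [-0.    -0.001 -1.   ] F [ 0.1 -0.5 -0.5] w0.265
tip [[252.4, 180.8], [263.0, 190.9]] mouth [[250.5, 176.8], [265.0, 190.7]]
```

View pics/w22.png

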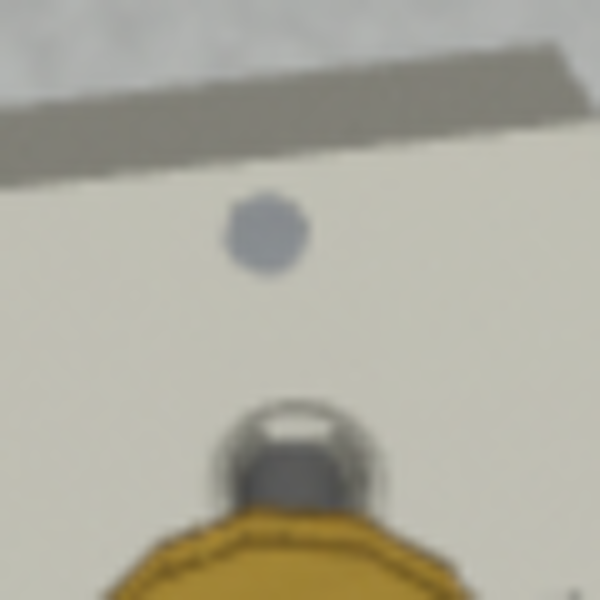

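```bash
python3 -m creep '[[[0.05,0,-1,0,0,0,-0.7],[0.05,0,-2,0,0,0,-0.7],[0.05,0,-3,0,0,0,-0.7],[0.05,0,-4,0,0,0,-0.7],[0.05,0,-4,0,0,0,-0.7]]]'; python3 -m creep '[[[0,0,-0.15,0,0,0,-0.7],[0,0,-0.3,0,0,0,-0.7],[0,0,-0.3,0,0,0,-0.7]]]'
```

```text
clock: 34.3
position: [0.4308, 0.3926, 0.1468]
ee_rot: [2.219, 2.223, -0.005]
force: [-0.1, -1.9, -2.2]
width: 0.265
clock: 34.6
position: [0.4315, 0.393, 0.1457]
ee_rot: [2.219, 2.223, -0.001]
force: [0.7, -5.3, -2.5]
width: 0.265
```

```bash
python3 -m creep '[[[0,-0.15,0,0,0,0,-0.7],[0,-0.2,-0.1,0,0,0,-0.7],[0,-0.2,-0.1,0,0,0,-0.7]]]'; python3 -m creep '[[[0,0,0,0,0,0,-0.5],[0,0,0,0,0,0,-0.2],[0,0,0,0,0,0,0.2],[0,0,0,0,0,0,0.2],[0,0,0,0,0,0,0.2]]]';  python3 -m creep '[[[0,0,2,0,0,0,0.2],[0,0,6,0,0,0,0.2],[0,0,11,0,0,0,0.2],[0,0,16,0,0,0,0.2],[0,0,20,0,0,0,0.2]]]'; python3 -m creep '[[[0,-3,0,0,0,0,0.2],[0,-5,0,0,0,0,0.2],[0,-5,0,0,0,0,0.2],[0,-5,0,0,0,0,0.2]]]';python3 - <<'E'
from h import *
st()
im,c=snap("wrist","w23",(190,80,330,280),4)
im,c=snap("scene","s23",(320,150,440,250),6)
E
```

```text
clock: 34.9
position: [0.4315, 0.3921, 0.1451]
ee_rot: [-2.219, -2.224, -0.002]
force: [1.0, -1.8, 0.1]
width: 0.264
clock: 35.4
position: [0.4314, 0.3918, 0.1448]
ee_rot: [-2.219, -2.224, -0.001]
force: [-0.4, -0.5, -0.2]
width: 0.56
clock: 35.9
position: [0.4317, 0.3915, 0.3479]
ee_rot: [-2.22, -2.223, -0.004]
force: [0.8, 0.8, -0.4]
width: 0.596
clock: 36.3
position: [0.431, 0.3409, 0.344]
ee_rot: [-2.22, -2.222, 0.002]
force: [0.0, -0.2, -0.1]
width: 0.6
t36.30 p [43.1  34.09 34.4 ] tx [-0.001  1.    -0.   ] tz [-0.001 -0.    -1.   ] F [ 0.  -0.2 -0.1] w0.600
```

View pics/w23.png

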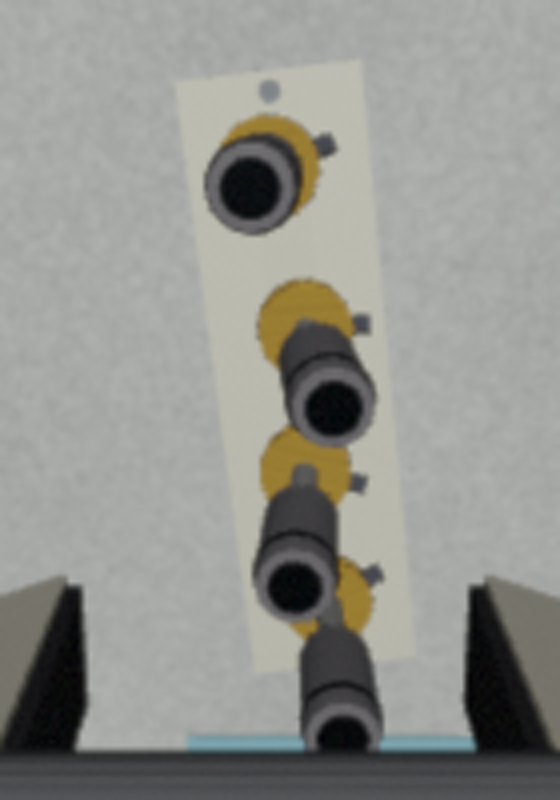

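View pics/s23.png

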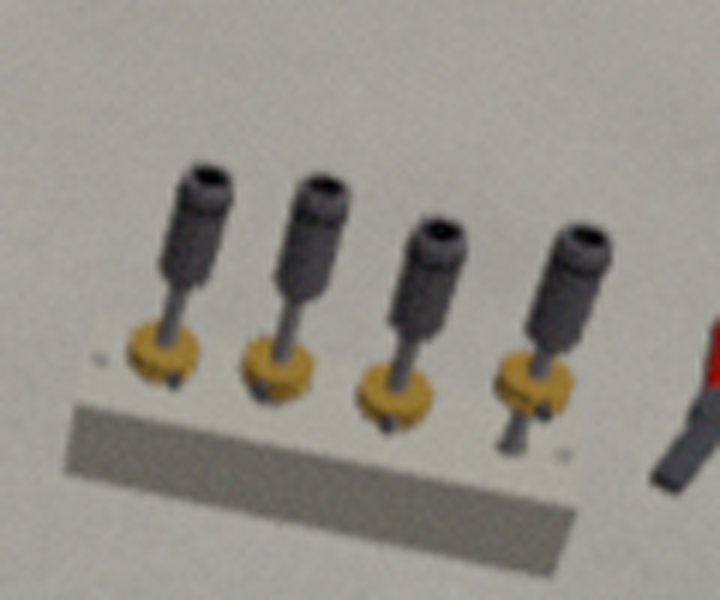

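Probe 1 stands in the rack with its collar raised well above the others. Next is probe 2.

```bash
python3 -m creep '[[[0.65,-0.7,-3,0,0,0,0.2],[0.65,-0.7,-8,0,0,0,0.2],[0.65,-0.7,-13,0,0,0,0.2],[0.65,-0.7,-18,0,0,0,0.2],[0.65,-0.7,-19.9,0,0,0,0.2]]]' 50;python3 -m creep '[[[0,0,0,0,0,0,0.2],[0,0,0,0,0,0,0.2]]]';python3 - <<'E'
from h import *
st(); im,c=snap("wrist","w24",(150,100,400,330),3)
E
```

```text
clock: 36.9
position: [0.4351, 0.3335, 0.1406]
ee_rot: [2.218, 2.225, -0.012]
force: [-0.1, -0.3, 0.5]
width: 0.598
clock: 37.1
position: [0.4381, 0.335, 0.1459]
ee_rot: [2.219, 2.224, -0.001]
force: [0.3, 1.0, -0.2]
width: 0.596
t37.10 p [43.81 33.5  14.59] tx [-0.002  1.    -0.001] tz [-0.    -0.001 -1.   ] F [ 0.3  1.  -0.2] w0.596
```

View pics/w24.png

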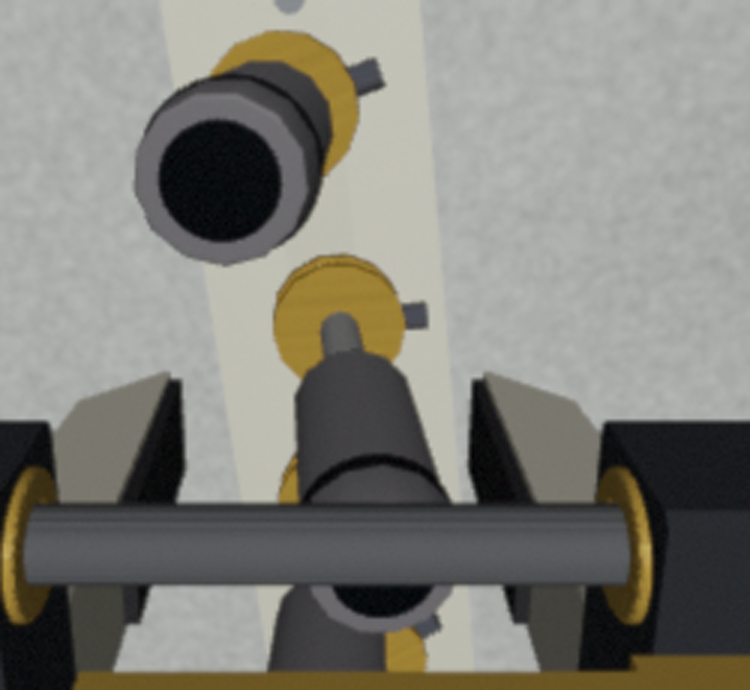

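```bash
python3 -m creep '[[[0,0,0,0,0,0,-0.1],[0,0,0,0,0,0,-0.3],[0,0,0,0,0,0,-0.7],[0,0,0,0,0,0,-0.7],[0,0,0,0,0,0,-0.7]]]' 25;python3 -m creep '[[[0,0,0,0,0,0,-0.7],[0,0,0,0,0,0,-0.7]]]' 50;python3 -m creep '[[[0,0,2,0,0,0,-0.7],[0,0,6,0,0,0,-0.7],[0,0,11,0,0,0,-0.7],[0,0,16,0,0,0,-0.7],[0,0,20.5,0,0,0,-0.7]]]'; python3 -m creep '[[[0,0,0,0,0,0,-0.7],[0,0,0,0,0,0,-0.7]]]';python3 - <<'E'
from h import *
st(); im,c=snap("wrist","w25",(180,80,330,270),3)
im,c=snap("scene","s25",(300,90,450,240),4)
T=pose();print(proj(c,T[:3,3]+[0,0,-.137])*4-[1200,360])
E
```

```text
clock: 37.65
position: [0.438, 0.3347, 0.1461]
ee_rot: [-2.219, -2.224, -0.001]
force: [0.5, 0.2, 2.5]
width: 0.271
clock: 37.85
position: [0.4381, 0.3347, 0.146]
ee_rot: [-2.219, -2.224, -0.001]
force: [-1.2, -0.3, 3.7]
width: 0.268
clock: 38.35
position: [0.4377, 0.3341, 0.3529]
ee_rot: [2.22, 2.223, 0.0]
force: [1.1, 1.0, -1.2]
width: 0.264
clock: 38.55
position: [0.4379, 0.3347, 0.351]
ee_rot: [-2.219, -2.224, -0.002]
force: [-0.6, 0.4, -2.2]
width: 0.266
t38.55 p [43.79 33.47 35.1 ] tx [-0.002  1.     0.001] tz [ 0.001  0.001 -1.   ] F [-0.6  0.4 -2.2] w0.266
[388.12320227 338.30387399]
```

View pics/w25.png

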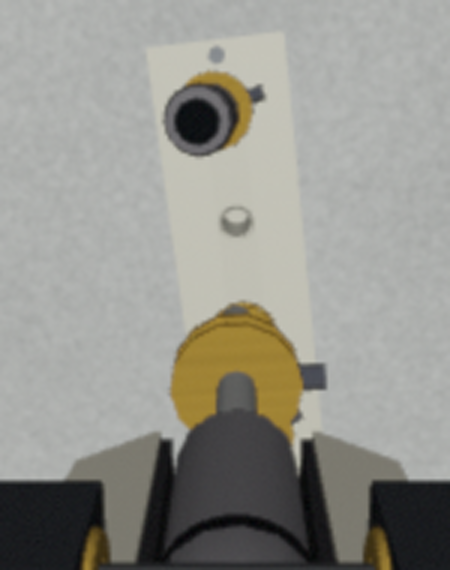

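View pics/s25.png

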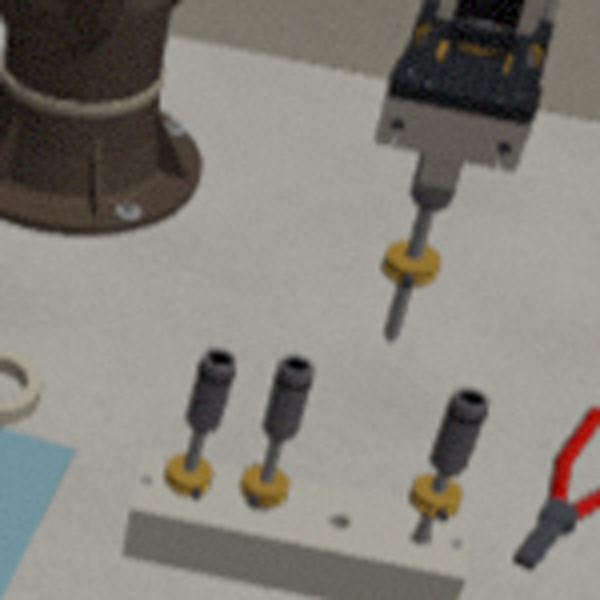

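```bash
python3 -m creep '[[[1.2,-4.8,0,0,0,0,-0.7],[2.4,-9.6,0,0,0,0,-0.7],[3.6,-14.4,0,0,0,0,-0.7],[4.8,-19.2,0,0,0,0,-0.7],[6,-23.8,0,0,0,0,-0.7]]]' 50;python3 -m creep '[[[1.2,-4.5,0,0,0,0,-0.7],[2.4,-8.5,-2,0,0,0,-0.7],[2.9,-12.5,-4,0,0,0,-0.7],[2.9,-12.5,-4,0,0,0,-0.7],[2.9,-12.5,-4,0,0,0,-0.7]]]' ;python3 - <<'E'
from h import *
st(); im,c=snap("wrist","w26",(180,70,330,270),3)
im,c=snap("scene","s26",(200,100,340,240),4)
s=cam("scene");T=pose(); print("tip scene pred",(proj(s,T[:3,3]+[0,0,-.137])-[200,100])*4)
E
```

```text
clock: 39.15
position: [0.4971, 0.0943, 0.3491]
ee_rot: [-2.219, -2.223, 0.004]
force: [1.3, -0.0, -0.4]
width: 0.266
clock: 39.65
position: [0.5257, -0.0294, 0.3089]
ee_rot: [-2.221, -2.219, 0.005]
force: [-0.6, 0.9, 0.0]
width: 0.263
t39.65 p [52.57 -2.94 30.89] tx [ 0.001  1.    -0.001] tz [-0.004 -0.001 -1.   ] F [-0.6  0.9  0. ] w0.263
tip scene pred [215.39965142 283.81792894]
```

View pics/w26.png

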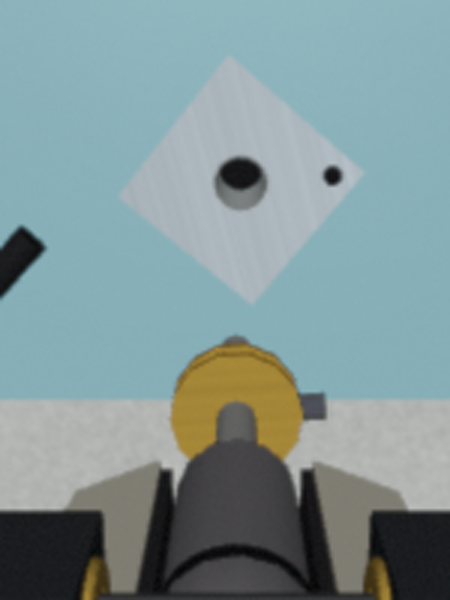

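View pics/s26.png

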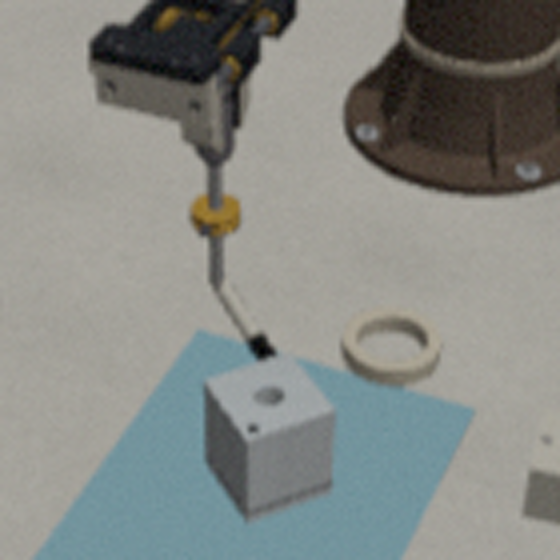

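```bash
python3 -m creep '[[[0.1,2.5,0,0,0,0,-0.7],[0.1,4.1,0,0,0,0,-0.7],[0.1,4.1,-3,0,0,0,-0.7],[0.1,4.1,-6,0,0,0,-0.7],[0.1,4.1,-6,0,0,0,-0.7]]]' 50;python3 - <<'E'
from h import *
st()
im,c=snap("scene","s27",(200,100,340,240),4)
E
python3 -m creep '[[[0,0,-1.5,0,0,0,-0.7],[0,0,-3,0,0,0,-0.7],[0,0,-4.5,0,0,0,-0.7],[0,0,-4.5,0,0,0,-0.7]]]'
```

```text
clock: 40.25
position: [0.5255, 0.0146, 0.2478]
ee_rot: [-2.213, -2.224, 0.007]
force: [-1.6, -0.2, -1.3]
width: 0.266
t40.25 p [52.55  1.46 24.78] tx [-0.005  1.    -0.001] tz [-0.006 -0.001 -1.   ] F [-1.6 -0.2 -1.3] w0.266
clock: 40.7
position: [0.5278, 0.0133, 0.2059]
ee_rot: [-2.218, -2.224, 0.001]
force: [0.4, 0.8, -1.7]
width: 0.266
```

View pics/s27.png

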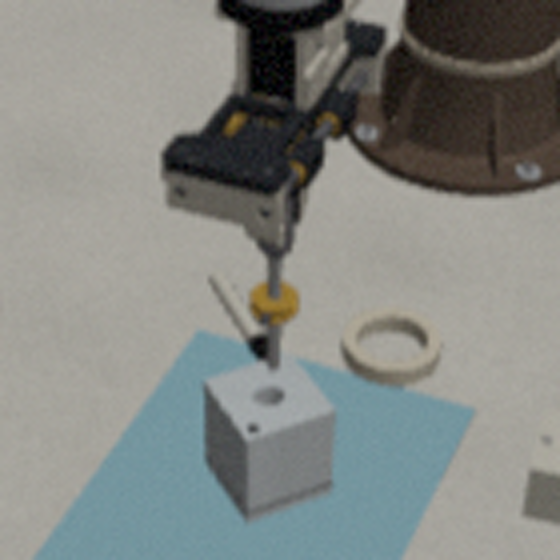

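```bash
python3 -m creep '[[[0,0,-1,0,0,0,-0.7],[0,0,-2,0,0,0,-0.7],[0,0,-2.8,0,0,0,-0.7],[0,0,-3.3,0,0,0,-0.7],[0,0,-3.8,0,0,0,-0.7]]]';python3 -m creep '[[[0,0,-0.4,0,0,0,-0.7],[0,0,-0.8,0,0,0,-0.7],[0,0,-1.1,0,0,0,-0.7],[0,0,-1.4,0,0,0,-0.7],[0,0,-1.4,0,0,0,-0.7]]]';python3 -m creep '[[[0,0,-0.1,0,0,0,-0.7],[0,0,-0.2,0,0,0,-0.7],[0,0,-0.3,0,0,0,-0.7],[0,0,-0.3,0,0,0,-0.7]]]'
```

```text
clock: 41.2
position: [0.5279, 0.0125, 0.1674]
ee_rot: [-2.219, -2.223, 0.0]
force: [-1.3, -0.4, 3.5]
width: 0.266
clock: 41.7
position: [0.5279, 0.0125, 0.1534]
ee_rot: [2.219, 2.223, -0.0]
force: [0.3, -0.3, -0.7]
width: 0.265
clock: 42.1
position: [0.5282, 0.0124, 0.151]
ee_rot: [2.219, 2.223, 0.001]
force: [-0.4, -0.6, 4.0]
width: 0.266
```

```bash
python3 -m creep '[[[0,0,-0.1,0,0,0,-0.7],[0,0,-0.15,0,0,0,-0.7],[0,0,-0.15,0,0,0,-0.7],[0,0,-0.15,0,0,0,-0.7]]]'; for i in 1 2 3; do python3 -m creep '[[[0,0,0,0,0,0,-0.7],[0,0,0,0,0,0,-0.7],[0,0,0,0,0,0,-0.7],[0,0,0,0,0,0,-0.7],[0,0,0,0,0,0,-0.7]]]' | grep -E "posi|force|width"; done
```

```text
clock: 42.5
position: [0.5286, 0.0123, 0.1507]
ee_rot: [2.219, 2.223, 0.003]
force: [-5.8, 0.0, 19.2]
width: 0.268
position: [0.5286, 0.0123, 0.1507]
force: [-4.9, 0.2, 19.1]
width: 0.263
position: [0.5286, 0.0123, 0.1507]
force: [-4.6, 0.0, 19.0]
width: 0.265
position: [0.5286, 0.0123, 0.1507]
force: [-4.4, -0.6, 18.8]
width: 0.262
```

```bash
python3 -m creep '[[[0,0,3,0,0,0,-0.7],[0,0,7,0,0,0,-0.7],[0,0,12,0,0,0,-0.7],[0,0,16,0,0,0,-0.7],[0,0,20.5,0,0,0,-0.7]]]' 50;python3 -m creep '[[[-1.2,4.8,0,0,0,0,-0.7],[-2.4,9.6,0,0,0,0,-0.7],[-3.6,14.4,0,0,0,0,-0.7],[-4.8,19.2,0,0,0,0,-0.7],[-6,23.8,0,0,0,0,-0.7]]]' ;python3 -m creep '[[[-1.2,4,0,0,0,0,-0.7],[-2.4,7,0,0,0,0,-0.7],[-3,8.4,0,0,0,0,-0.7],[-3,8.4,-3,0,0,0,-0.7],[-3,8.4,-7,0,0,0,-0.7]]]';python3 -m creep '[[[0,0,-3,0,0,0,-0.7],[0,0,-6.3,0,0,0,-0.7],[0,0,-6.3,0,0,0,-0.7],[0,0,-6.3,0,0,0,-0.7]]]' ;python3 - <<'E'
from h import *
st()
im,c=snap("wrist","w28",(220,140,300,210),8);T=pose()
concentric(c,T[:3,3]+[0,0,-.1315],.005,.05,.007)
im,c=snap("scene","s28",(320,130,440,240),5)
E
```

```text
clock: 44.5
position: [0.5274, 0.0124, 0.3556]
ee_rot: [-2.219, -2.223, 0.0]
force: [1.1, 0.7, -1.5]
width: 0.264
clock: 45.0
position: [0.4669, 0.2526, 0.3542]
ee_rot: [-2.219, -2.224, -0.001]
force: [1.1, 1.2, -1.7]
width: 0.265
clock: 45.5
position: [0.4391, 0.335, 0.2849]
ee_rot: [2.219, 2.224, 0.007]
force: [0.1, 0.3, -1.1]
width: 0.264
clock: 45.9
position: [0.4384, 0.3338, 0.2218]
ee_rot: [2.22, 2.222, -0.001]
force: [0.4, 0.2, -0.9]
width: 0.267
t45.90 p [43.84 33.38 22.18] tx [-0.001  1.    -0.001] tz [-0.    -0.001 -1.   ] F [ 0.4  0.2 -0.9] w0.267
tip [[252.7, 180.3], [263.3, 190.5]] mouth [[251.5, 168.2], [264.6, 180.9]]
```

View pics/w28.png

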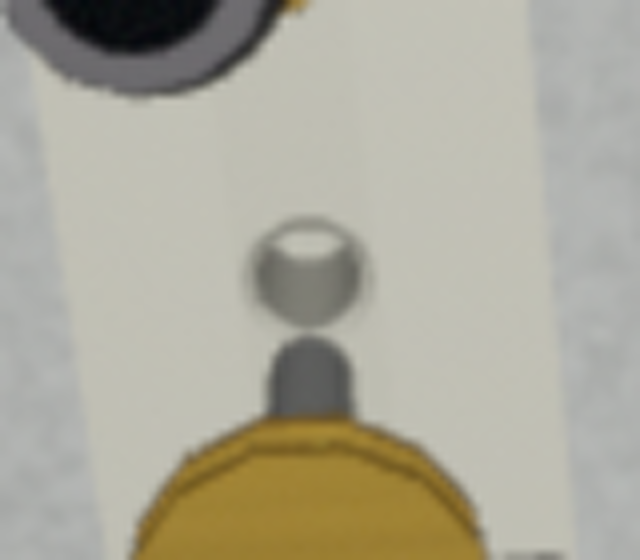

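View pics/s28.png

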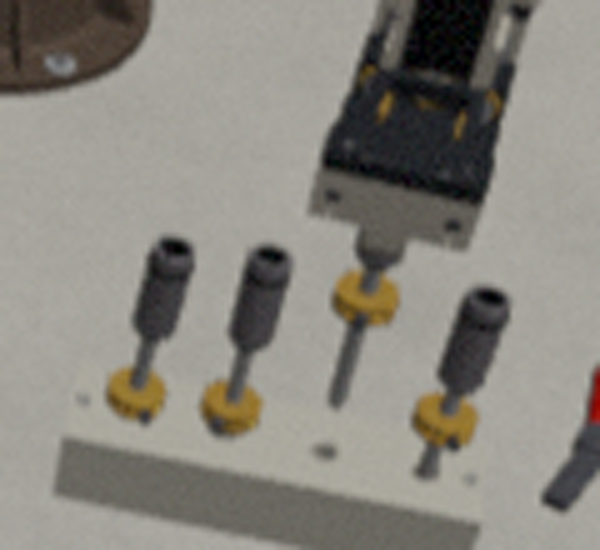

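```bash
python3 -m creep '[[[0,0.12,0,0,0,0,-0.7],[0,0.12,-1.2,0,0,0,-0.7],[0,0.12,-2.4,0,0,0,-0.7],[0,0.12,-3.1,0,0,0,-0.7],[0,0.12,-3.1,0,0,0,-0.7]]]' ;python3 -m creep '[[[0,0,0,0,0,0,-0.7]]]';python3 - <<'E'
from h import *
st()
im,c=snap("wrist","w29",(230,140,290,200),10); T=pose()
concentric(c,T[:3,3]+[0,0,-.1315],.005,.05,.0086)
E
```

```text
clock: 46.5
position: [0.4371, 0.3351, 0.1887]
ee_rot: [2.219, 2.223, -0.004]
force: [-0.1, -0.0, -1.7]
width: 0.265
clock: 46.6
position: [0.4378, 0.3356, 0.1899]
ee_rot: [2.219, 2.223, -0.001]
force: [-0.1, 0.6, -2.1]
width: 0.267
t46.60 p [43.78 33.56 18.99] tx [-0.002  1.    -0.001] tz [-0.    -0.001 -1.   ] F [-0.1  0.6 -2.1] w0.267
tip [[252.4, 180.7], [263.0, 190.8]] mouth [[248.9, 174.6], [266.6, 191.6]]
```

View pics/w29.png

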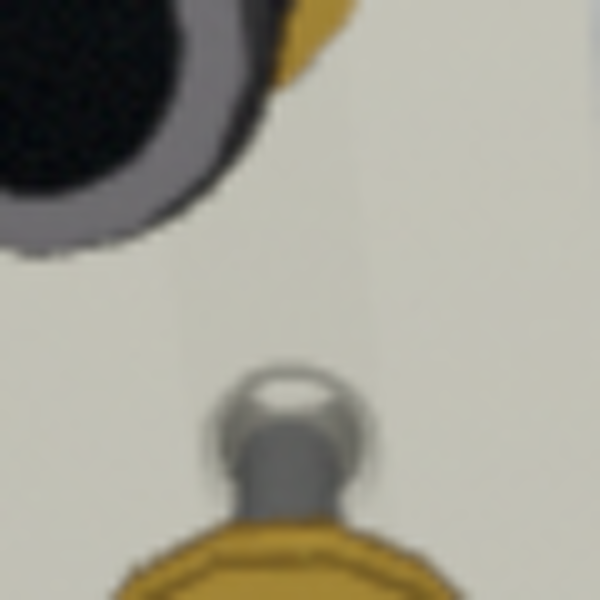

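```bash
python3 -m creep '[[[0,0,-1,0,0,0,-0.7],[0,0,-2,0,0,0,-0.7],[0,0,-3,0,0,0,-0.7],[0,0,-4,0,0,0,-0.7],[0,0,-4.2,0,0,0,-0.7]]]'; python3 -m creep '[[[0,0,-0.1,0,0,0,-0.7],[0,0,-0.2,0,0,0,-0.7],[0,0,-0.2,0,0,0,-0.7]]]'
```

```text
clock: 47.15
position: [0.4372, 0.3352, 0.1466]
ee_rot: [2.219, 2.223, -0.004]
force: [-0.6, 0.1, -1.8]
width: 0.265
clock: 47.45
position: [0.438, 0.3358, 0.1465]
ee_rot: [2.219, 2.223, 0.001]
force: [0.3, 0.9, -1.3]
width: 0.262
```

Free fit, no side force. Release, and continue to probe 3.

```bash
python3 -m creep '[[[0,0,-0.1,0,0,0,-0.7],[0,0,-0.1,0,0,0,-0.3],[0,0,-0.1,0,0,0,0.2],[0,0,-0.1,0,0,0,0.2],[0,0,-0.1,0,0,0,0.2]]]';  python3 -m creep '[[[0,0,2,0,0,0,0.2],[0,0,6,0,0,0,0.2],[0,0,11,0,0,0,0.2],[0,0,16,0,0,0,0.2],[0,0,20,0,0,0,0.2]]]'; python3 -m creep '[[[0,-3,0,0,0,0,0.2],[0.4,-5,0,0,0,0,0.2],[0.4,-5,0,0,0,0,0.2],[0.4,-5,0,0,0,0,0.2]]]';python3 - <<'E'
from h import *
st()
im,c=snap("wrist","w30",(190,80,330,280),4)
im,c=snap("scene","s30",(320,150,440,250),6)
E
```

```text
clock: 47.95
position: [0.4379, 0.3357, 0.1452]
ee_rot: [2.219, 2.224, 0.0]
force: [-0.7, -0.1, 0.3]
width: 0.558
clock: 48.45
position: [0.4382, 0.3356, 0.3483]
ee_rot: [2.22, 2.223, 0.003]
force: [0.2, 1.1, -0.1]
width: 0.601
clock: 48.85
position: [0.4417, 0.2851, 0.3445]
ee_rot: [-2.22, -2.222, 0.002]
force: [0.4, 1.2, -0.3]
width: 0.599
t48.85 p [44.17 28.51 34.45] tx [-0.  1. -0.] tz [-0.001 -0.    -1.   ] F [ 0.4  1.2 -0.3] w0.599
```

View pics/w30.png

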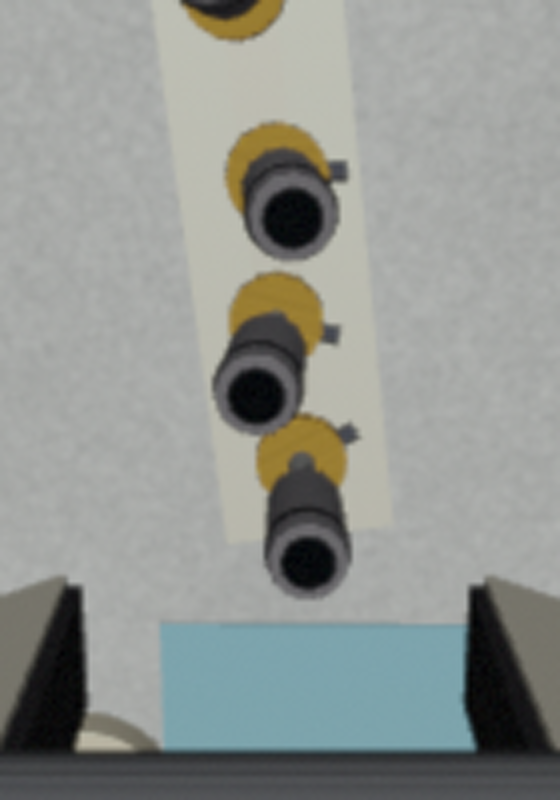

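View pics/s30.png

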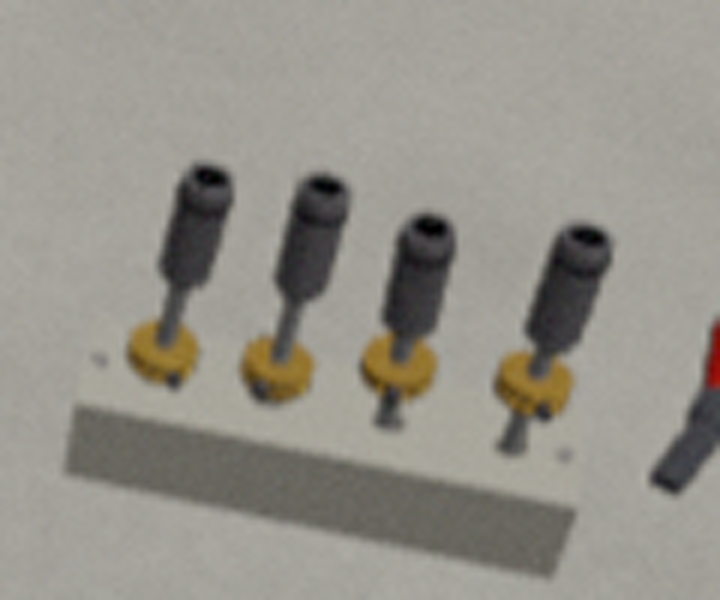

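```bash
python3 -m creep '[[[0.25,-0.5,-3,0,0,0,0.2],[0.25,-0.5,-8,0,0,0,0.2],[0.25,-0.5,-13,0,0,0,0.2],[0.25,-0.5,-18,0,0,0,0.2],[0.25,-0.5,-19.9,0,0,0,0.2]]]' 50;python3 -m creep '[[[0,0,0,0,0,0,0.2],[0,0,0,0,0,0,0.2]]]';python3 - <<'E'
from h import *
st(); im,c=snap("wrist","w31",(150,100,400,330),3)
E
```

```text
clock: 49.45
position: [0.4416, 0.2799, 0.1413]
ee_rot: [-2.218, -2.225, 0.011]
force: [0.2, 0.2, 0.6]
width: 0.604
clock: 49.65
position: [0.4446, 0.2812, 0.1464]
ee_rot: [2.219, 2.224, -0.001]
force: [0.2, 0.7, 1.0]
width: 0.599
t49.65 p [44.46 28.12 14.64] tx [-0.002  1.    -0.001] tz [-0.    -0.001 -1.   ] F [0.2 0.7 1. ] w0.599
```

View pics/w31.png

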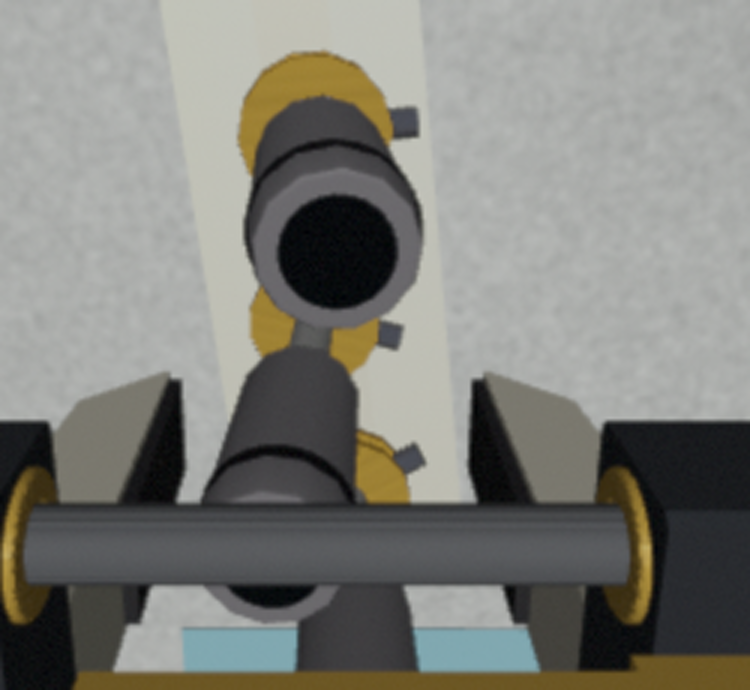

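```bash
python3 -m creep '[[[0,0,0,0,0,0,-0.1],[0,0,0,0,0,0,-0.3],[0,0,0,0,0,0,-0.7],[0,0,0,0,0,0,-0.7],[0,0,0,0,0,0,-0.7]]]' 25;python3 -m creep '[[[0,0,0,0,0,0,-0.7],[0,0,0,0,0,0,-0.7]]]' 50;python3 -m creep '[[[0,0,2,0,0,0,-0.7],[0,0,6,0,0,0,-0.7],[0,0,11,0,0,0,-0.7],[0,0,16,0,0,0,-0.7],[0,0,20.5,0,0,0,-0.7]]]'; python3 -m creep '[[[0,0,0,0,0,0,-0.7],[0,0,0,0,0,0,-0.7]]]';python3 - <<'E'
from h import *
st(); im,c=snap("wrist","w32",(180,80,330,270),3)
im,c=snap("scene","s32",(300,90,450,240),4)
T=pose();print(proj(c,T[:3,3]+[0,0,-.137])*4-[1200,360])
E
```

```text
clock: 50.2
position: [0.4445, 0.2809, 0.1466]
ee_rot: [-2.219, -2.224, -0.001]
force: [-0.3, -0.4, 1.6]
width: 0.266
clock: 50.4
position: [0.4446, 0.2809, 0.1465]
ee_rot: [-2.219, -2.224, -0.001]
force: [-0.6, -0.1, 4.6]
width: 0.265
clock: 50.9
position: [0.4442, 0.2802, 0.3534]
ee_rot: [2.22, 2.223, 0.0]
force: [1.0, 1.4, -2.4]
width: 0.263
clock: 51.1
position: [0.4445, 0.2808, 0.3515]
ee_rot: [-2.219, -2.224, -0.002]
force: [0.4, 0.4, -2.8]
width: 0.265
t51.10 p [44.45 28.08 35.15] tx [-0.002  1.     0.001] tz [ 0.001  0.001 -1.   ] F [ 0.4  0.4 -2.8] w0.265
[301.95840422 322.22368349]
```

View pics/w32.png

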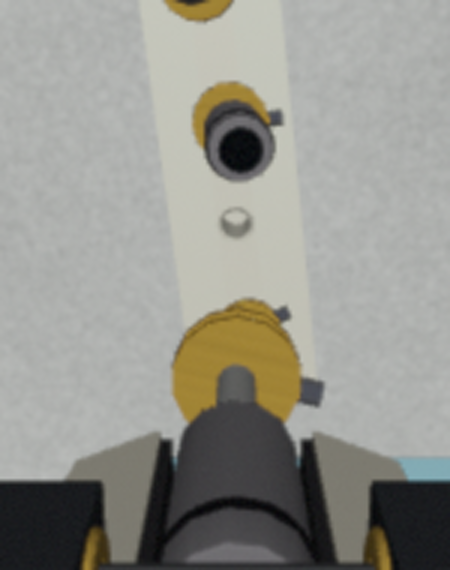

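View pics/s32.png

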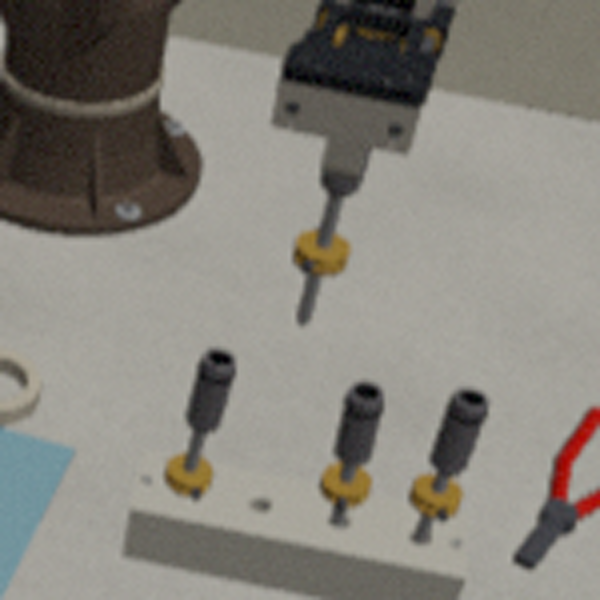

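```bash
python3 -m creep '[[[1.2,-4.8,0,0,0,0,-0.7],[2.4,-9.6,0,0,0,0,-0.7],[3.6,-14.4,0,0,0,0,-0.7],[4.8,-19.2,0,0,0,0,-0.7],[6,-23.8,0,0,0,0,-0.7]]]' 50;python3 -m creep '[[[1.2,-4,-2,0,0,0,-0.7],[2.2,-7.2,-4,0,0,0,-0.7],[2.2,-7.2,-4,0,0,0,-0.7],[2.2,-7.2,-4,0,0,0,-0.7]]]' ;python3 - <<'E'
from h import *
st(); im,c=snap("wrist","w33",(180,70,330,270),3)
im,c=snap("scene","s33",(200,100,340,240),4)
s=cam("scene");T=pose(); print("tip scene pred",(proj(s,T[:3,3]+[0,0,-.137])-[200,100])*4)
E
```

```text
clock: 51.7
position: [0.5036, 0.0406, 0.3497]
ee_rot: [-2.219, -2.223, 0.004]
force: [0.1, 0.9, -1.7]
width: 0.264
clock: 52.1
position: [0.5254, -0.0299, 0.3094]
ee_rot: [-2.221, -2.219, 0.005]
force: [-0.1, 0.3, -1.6]
width: 0.265
t52.10 p [52.54 -2.99 30.94] tx [ 0.001  1.    -0.001] tz [-0.004 -0.001 -1.   ] F [-0.1  0.3 -1.6] w0.265
tip scene pred [214.63366268 282.43547603]
```

View pics/w33.png

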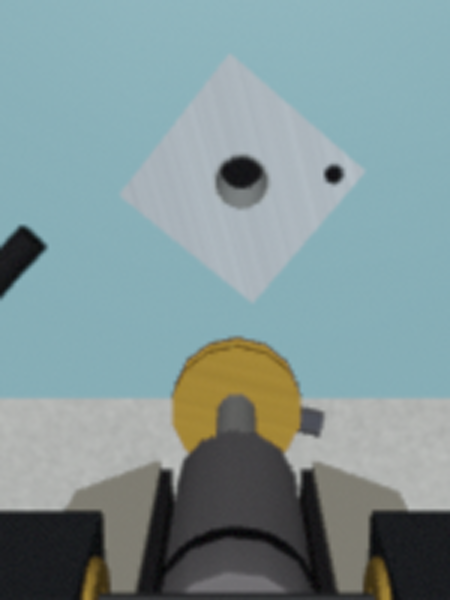

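View pics/s33.png

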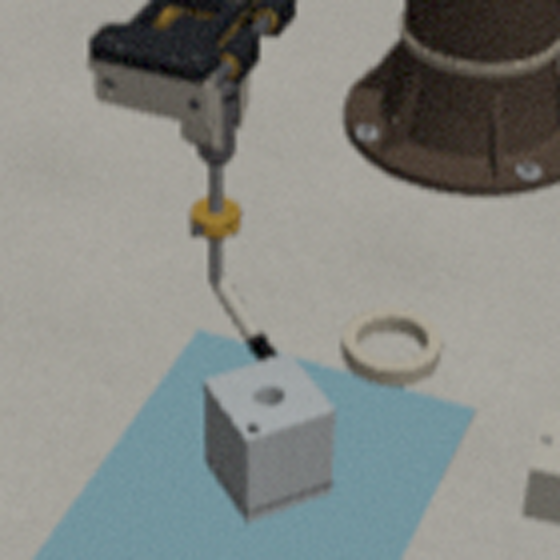

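```bash
python3 -m creep '[[[0.1,2.5,0,0,0,0,-0.7],[0.1,4.15,0,0,0,0,-0.7],[0.1,4.15,-3,0,0,0,-0.7],[0.1,4.15,-6,0,0,0,-0.7],[0.1,4.15,-6,0,0,0,-0.7]]]' 50;python3 - <<'E'
from h import *
st()
im,c=snap("scene","s34",(200,100,340,240),4)
E
python3 -m creep '[[[0,0,-1.5,0,0,0,-0.7],[0,0,-3,0,0,0,-0.7],[0,0,-4.5,0,0,0,-0.7],[0,0,-4.5,0,0,0,-0.7]]]'
```

```text
clock: 52.7
position: [0.525, 0.0143, 0.2484]
ee_rot: [-2.213, -2.224, 0.007]
force: [-0.4, 0.6, -1.4]
width: 0.265
t52.70 p [52.5   1.43 24.84] tx [-0.005  1.    -0.   ] tz [-0.006 -0.    -1.   ] F [-0.4  0.6 -1.4] w0.265
clock: 53.15
position: [0.5273, 0.0129, 0.2065]
ee_rot: [-2.218, -2.224, 0.001]
force: [-0.9, -0.1, -1.8]
width: 0.266
```

View pics/s34.png

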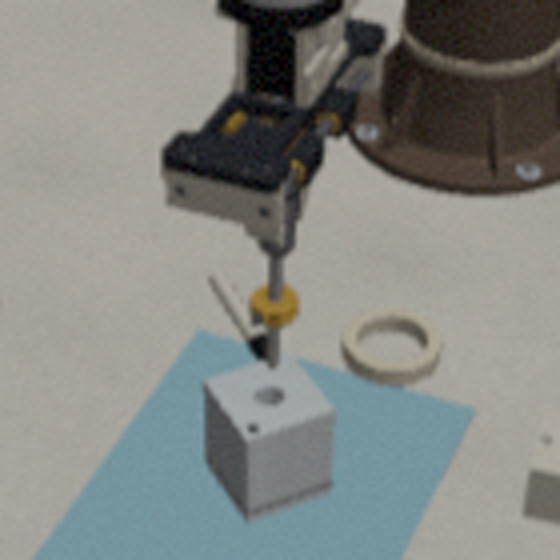

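```bash
python3 -m creep '[[[0,0,-1,0,0,0,-0.7],[0,0,-2,0,0,0,-0.7],[0,0,-2.8,0,0,0,-0.7],[0,0,-3.3,0,0,0,-0.7],[0,0,-3.8,0,0,0,-0.7]]]';python3 -m creep '[[[0,0,-0.4,0,0,0,-0.7],[0,0,-0.8,0,0,0,-0.7],[0,0,-1.1,0,0,0,-0.7],[0,0,-1.4,0,0,0,-0.7],[0,0,-1.4,0,0,0,-0.7]]]';python3 -m creep '[[[0,0,-0.1,0,0,0,-0.7],[0,0,-0.2,0,0,0,-0.7],[0,0,-0.3,0,0,0,-0.7],[0,0,-0.4,0,0,0,-0.7],[0,0,-0.4,0,0,0,-0.7]]]'
```

```text
clock: 53.65
position: [0.5272, 0.0122, 0.168]
ee_rot: [-2.219, -2.223, 0.0]
force: [-1.4, -0.7, 1.7]
width: 0.264
clock: 54.15
position: [0.5275, 0.0122, 0.1539]
ee_rot: [2.219, 2.223, -0.0]
force: [0.2, 0.3, -1.2]
width: 0.264
clock: 54.65
position: [0.528, 0.0122, 0.1513]
ee_rot: [2.219, 2.223, 0.002]
force: [-2.5, -0.5, 13.4]
width: 0.265
```

```bash
python3 -m creep '[[[0,0,-0.05,0,0,0,-0.7],[0,0,-0.05,0,0,0,-0.7],[0,0,-0.05,0,0,0,-0.7],[0,0,-0.05,0,0,0,-0.7]]]'; for i in 1 2 3; do python3 -m creep '[[[0,0,0,0,0,0,-0.7],[0,0,0,0,0,0,-0.7],[0,0,0,0,0,0,-0.7],[0,0,0,0,0,0,-0.7],[0,0,0,0,0,0,-0.7]]]' | grep -E "posi|force|width"; done
```

```text
clock: 55.05
position: [0.5281, 0.0122, 0.1512]
ee_rot: [2.219, 2.223, 0.003]
force: [-4.8, 0.1, 17.9]
width: 0.266
position: [0.5281, 0.0122, 0.1512]
force: [-4.3, -0.2, 18.7]
width: 0.26
position: [0.5281, 0.0122, 0.1512]
force: [-5.1, 0.7, 18.8]
width: 0.268
position: [0.5281, 0.0122, 0.1512]
force: [-4.3, -1.0, 18.8]
width: 0.261
```

```bash
python3 -m creep '[[[0,0,3,0,0,0,-0.7],[0,0,7,0,0,0,-0.7],[0,0,12,0,0,0,-0.7],[0,0,16,0,0,0,-0.7],[0,0,20.5,0,0,0,-0.7]]]' 50;python3 -m creep '[[[-1.3,4.6,0,0,0,0,-0.7],[-2.6,9.2,0,0,0,0,-0.7],[-3.9,13.8,0,0,0,0,-0.7],[-5.2,18.4,0,0,0,0,-0.7],[-6.5,22.5,0,0,0,0,-0.7]]]' ;python3 -m creep '[[[-1.2,3,0,0,0,0,-0.7],[-1.8,4.35,0,0,0,0,-0.7],[-1.8,4.35,-4,0,0,0,-0.7],[-1.8,4.35,-8,0,0,0,-0.7],[-1.8,4.35,-12,0,0,0,-0.7]]]';python3 -m creep '[[[0,0,-1.3,0,0,0,-0.7],[0,0,-1.3,0,0,0,-0.7],[0,0,-1.3,0,0,0,-0.7]]]' ;python3 - <<'E'
from h import *
st()
im,c=snap("wrist","w35",(220,140,300,210),8);T=pose()
concentric(c,T[:3,3]+[0,0,-.1315],.005,.05,.0086)
im,c=snap("scene","s35",(320,130,440,240),5)
E
```

```text
clock: 57.05
position: [0.5269, 0.0123, 0.3562]
ee_rot: [-2.219, -2.223, 0.0]
force: [0.7, 0.3, -1.6]
width: 0.262
clock: 57.55
position: [0.4612, 0.2398, 0.3547]
ee_rot: [-2.217, -2.225, -0.001]
force: [1.3, 0.2, -1.2]
width: 0.267
clock: 58.05
position: [0.4447, 0.2801, 0.2336]
ee_rot: [2.22, 2.223, 0.002]
force: [-0.4, 1.3, -0.8]
width: 0.265
clock: 58.35
position: [0.4455, 0.2808, 0.2232]
ee_rot: [2.22, 2.222, 0.003]
force: [-0.0, 0.3, -1.2]
width: 0.264
t58.35 p [44.55 28.08 22.32] tx [-0.001  1.     0.001] tz [ 0.002  0.001 -1.   ] F [-0.   0.3 -1.2] w0.264
tip [[252.2, 180.8], [262.7, 190.9]] mouth [[249.5, 167.1], [265.5, 182.5]]
```

View pics/w35.png

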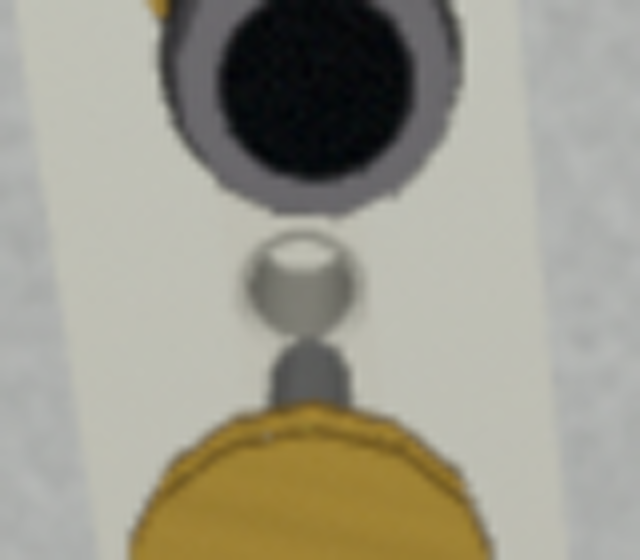

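View pics/s35.png

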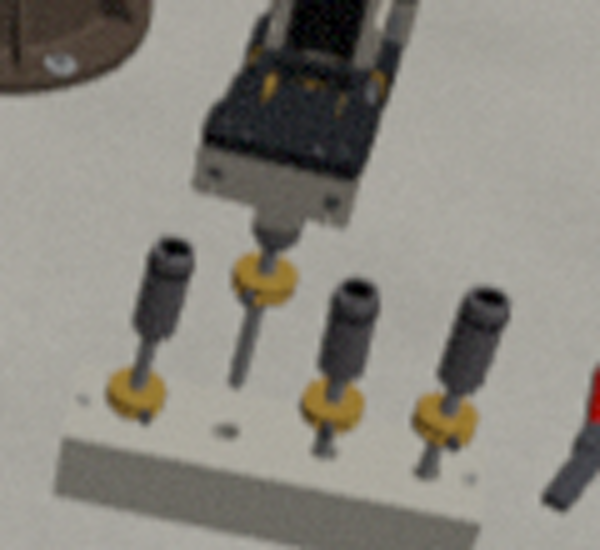

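```bash
python3 -m creep '[[[-0.05,0,0,0,0,0,-0.7],[-0.05,0,-1.2,0,0,0,-0.7],[-0.05,0,-2.4,0,0,0,-0.7],[-0.05,0,-3.2,0,0,0,-0.7],[-0.05,0,-3.2,0,0,0,-0.7]]]' ;python3 -m creep '[[[0,0,0,0,0,0,-0.7]]]';python3 - <<'E'
from h import *
st()
im,c=snap("wrist","w36",(230,140,290,200),10); T=pose()
concentric(c,T[:3,3]+[0,0,-.1315],.005,.05,.0086)
E
```

```text
clock: 58.95
position: [0.4429, 0.2801, 0.188]
ee_rot: [-2.219, -2.223, 0.005]
force: [0.1, -0.4, -1.6]
width: 0.265
clock: 59.05
position: [0.4438, 0.2805, 0.1894]
ee_rot: [2.219, 2.223, -0.001]
force: [0.7, -0.5, -0.4]
width: 0.264
t59.05 p [44.38 28.05 18.94] tx [-0.002  1.    -0.001] tz [-0.001 -0.001 -1.   ] F [ 0.7 -0.5 -0.4] w0.264
tip [[252.5, 180.6], [263.1, 190.8]] mouth [[249.0, 174.7], [266.7, 191.8]]
```

View pics/w36.png

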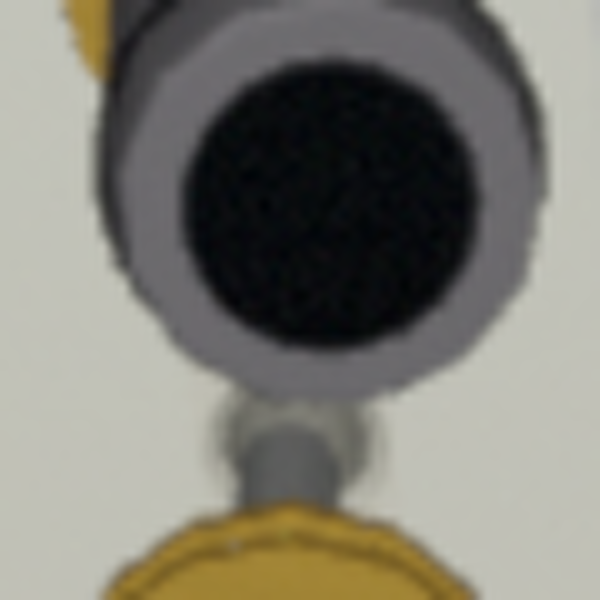

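```bash
python3 -m creep '[[[0.03,0,-1,0,0,0,-0.7],[0.03,0,-2,0,0,0,-0.7],[0.03,0,-3,0,0,0,-0.7],[0.03,0,-4,0,0,0,-0.7],[0.03,0,-4,0,0,0,-0.7]]]'; python3 -m creep '[[[0,0,-0.1,0,0,0,-0.7],[0,0,-0.2,0,0,0,-0.7],[0,0,-0.2,0,0,0,-0.7]]]'
```

```text
clock: 59.6
position: [0.4433, 0.2801, 0.148]
ee_rot: [-2.219, -2.223, 0.004]
force: [-1.2, -0.5, -0.9]
width: 0.266
clock: 59.9
position: [0.4443, 0.2808, 0.1479]
ee_rot: [2.219, 2.224, 0.001]
force: [-0.3, 0.0, -1.2]
width: 0.263
```

```bash
python3 -m creep '[[[0,0,-0.1,0,0,0,-0.7],[0,0,-0.15,0,0,0,-0.7],[0,0,-0.15,0,0,0,-0.3],[0,0,-0.15,0,0,0,0.2],[0,0,-0.15,0,0,0,0.2]]]';  python3 -m creep '[[[0,0,0,0,0,0,0.2],[0,0,4,0,0,0,0.2],[0,0,9,0,0,0,0.2],[0,0,14,0,0,0,0.2],[0,0,19.5,0,0,0,0.2]]]'; python3 -m creep '[[[0,-3,0,0,0,0,0.2],[0.4,-5,0,0,0,0,0.2],[0.4,-5,0,0,0,0,0.2],[0.4,-5,0,0,0,0,0.2]]]';python3 - <<'E'
from h import *
st()
im,c=snap("wrist","w37",(190,80,330,280),4)
im,c=snap("scene","s37",(320,150,440,250),6)
E
```

```text
clock: 60.4
position: [0.4442, 0.2808, 0.1463]
ee_rot: [2.219, 2.224, 0.0]
force: [0.1, 0.3, -0.1]
width: 0.475
clock: 60.9
position: [0.4439, 0.2802, 0.3383]
ee_rot: [2.22, 2.223, -0.0]
force: [1.5, 1.0, 0.2]
width: 0.598
clock: 61.3
position: [0.4481, 0.2307, 0.3363]
ee_rot: [-2.22, -2.222, -0.001]
force: [-0.8, 0.4, 0.3]
width: 0.598
t61.30 p [44.81 23.07 33.63] tx [-0.001  1.     0.001] tz [-0.     0.001 -1.   ] F [-0.8  0.4  0.3] w0.598
```

View pics/w37.png

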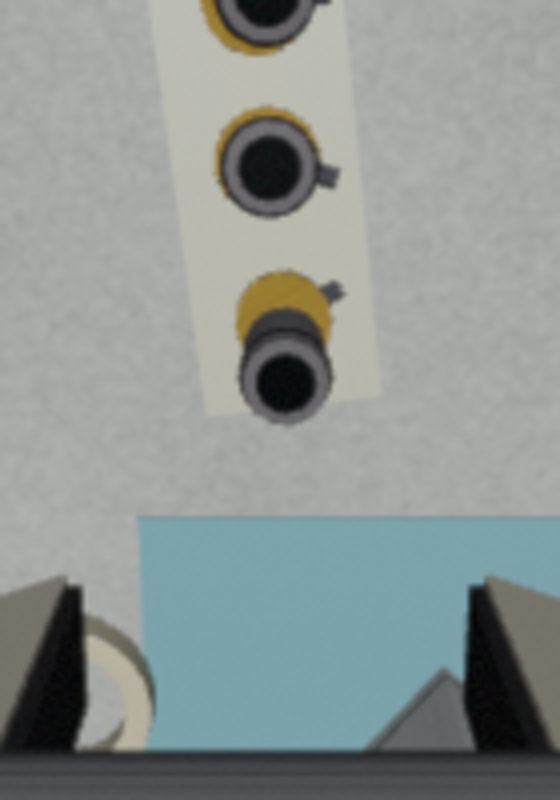

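View pics/s37.png

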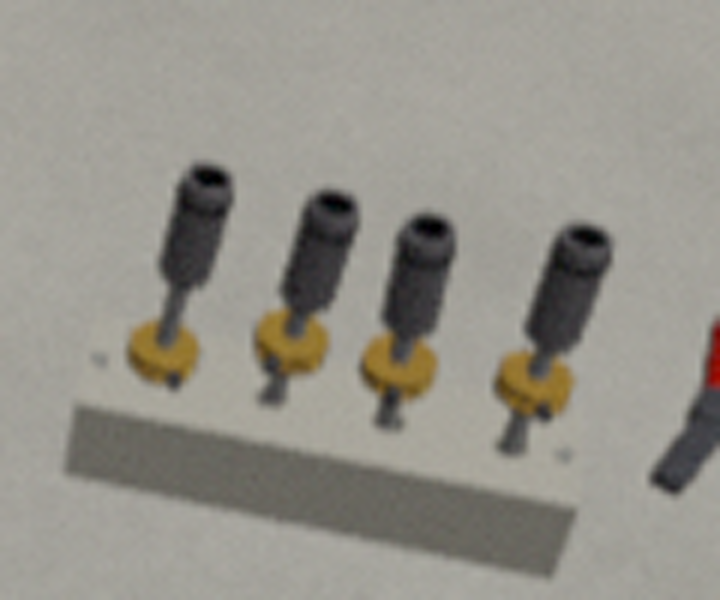

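```bash
python3 -m creep '[[[0.25,-0.45,-3,0,0,0,0.2],[0.25,-0.45,-8,0,0,0,0.2],[0.25,-0.45,-13,0,0,0,0.2],[0.25,-0.45,-17,0,0,0,0.2],[0.25,-0.45,-19,0,0,0,0.2]]]' 50;python3 -m creep '[[[0,0,0,0,0,0,0.2],[0,0,0,0,0,0,0.2]]]';python3 - <<'E'
from h import *
st(); im,c=snap("wrist","w38",(150,100,400,330),3)
E
```

```text
clock: 61.9
position: [0.4486, 0.2262, 0.1425]
ee_rot: [-2.217, -2.225, 0.008]
force: [-0.6, 0.7, 0.4]
width: 0.599
clock: 62.1
position: [0.4508, 0.2267, 0.1464]
ee_rot: [2.218, 2.224, -0.001]
force: [-0.4, -0.0, 0.8]
width: 0.597
t62.10 p [45.08 22.67 14.64] tx [-0.003  1.    -0.001] tz [-0.    -0.001 -1.   ] F [-0.4 -0.   0.8] w0.597
```

View pics/w38.png

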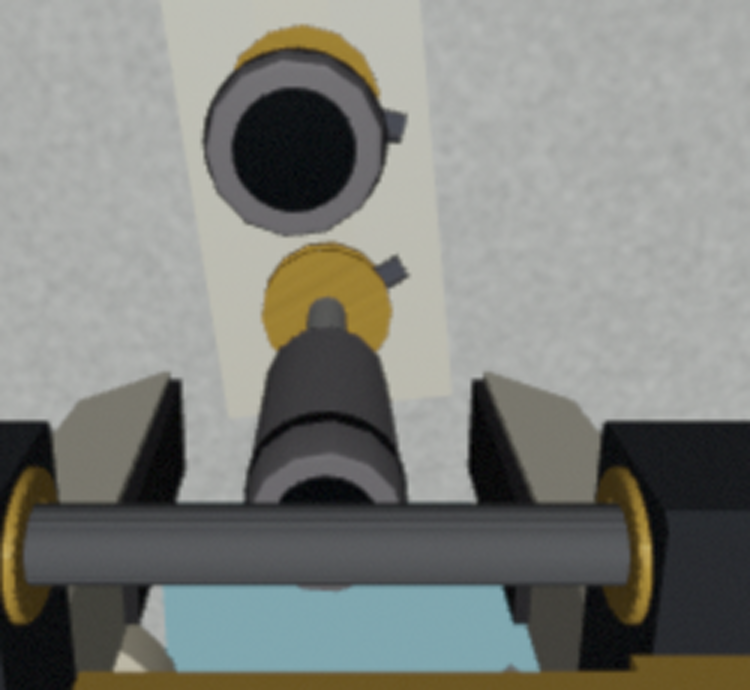

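Run:
```python
from h import *
T=np.load("pics/w38_T.npy");c=cam("wrist",T)
for v in (505,515,525): print(np.round(onplane(c,(259,100+v/3),.172)*100,2))
print("collar",np.round(onplane(c,(150+327/3,100+308/3),.07)*100,2))
T=np.load("pics/w37_T.npy");c=cam("wrist",T)
print("top",np.round(onplane(c,(190+286/4,80+383/4),.172)*100,2),"collar",np.round(onplane(c,(190+284/4,80+320/4),.07)*100,2))
```

```text
[45.2  23.54 17.2 ]
[45.2  23.38 17.2 ]
[45.2  23.21 17.2 ]
collar [45.21 22.95  7.  ]
top [45.22 23.23 17.2 ] collar [45.25 22.84  7.  ]
```

```bash
python3 -m creep '[[[0,0.2,0,-1.2,0,0,0.2],[0,0.4,0,-2.3,0,0,0.2],[0,0.4,0,-2.3,0,0,-0.2],[0,0.4,0,-2.3,0,0,-0.7],[0,0.4,0,-2.3,0,0,-0.7]]]' 25;python3 -m creep '[[[0,0,0,0,0,0,-0.7],[0,0,0,0,0,0,-0.7],[0,0,0,0,0,0,-0.7],[0,0,0,0,0,0,-0.7]]]' 50;python3 -m creep '[[[0,0,2,0,0,0,-0.7],[0,0,6,1.2,0,0,-0.7],[0,0,11,2.3,0,0,-0.7],[0,0,16,2.3,0,0,-0.7],[0,0,20.5,2.3,0,0,-0.7]]]'; python3 -m creep '[[[0,0,0,0,0,0,-0.7],[0,0,0,0,0,0,-0.7]]]';python3 - <<'E'
from h import *
st(); im,c=snap("wrist","w39",(180,80,330,270),3)
im,c=snap("scene","s39",(250,90,400,240),4)
T=pose();print(proj(c,T[:3,3]+[0,0,-.137])*4-[1000,360])
E
```

```text
clock: 62.65
position: [0.4507, 0.2303, 0.1464]
ee_rot: [2.199, 2.203, -0.044]
force: [-0.5, 0.2, -0.1]
width: 0.388
clock: 63.05
position: [0.4507, 0.2301, 0.1463]
ee_rot: [2.199, 2.203, -0.044]
force: [-0.1, -1.0, 0.5]
width: 0.267
clock: 63.55
position: [0.4506, 0.2295, 0.3536]
ee_rot: [-2.22, -2.222, -0.001]
force: [1.0, 0.7, -1.2]
width: 0.263
clock: 63.75
position: [0.4508, 0.2303, 0.3516]
ee_rot: [-2.219, -2.224, -0.003]
force: [0.1, -0.7, -2.3]
width: 0.268
t63.75 p [45.08 23.03 35.16] tx [-0.002  1.     0.001] tz [ 0.001  0.001 -1.   ] F [ 0.1 -0.7 -2.3] w0.268
[422.5660198  308.11553924]
```

View pics/w39.png

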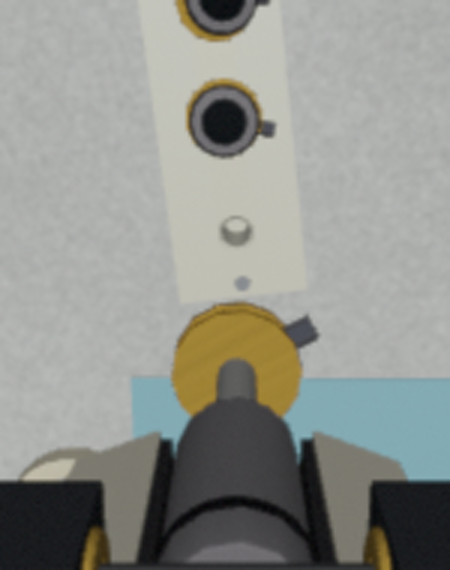

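View pics/s39.png

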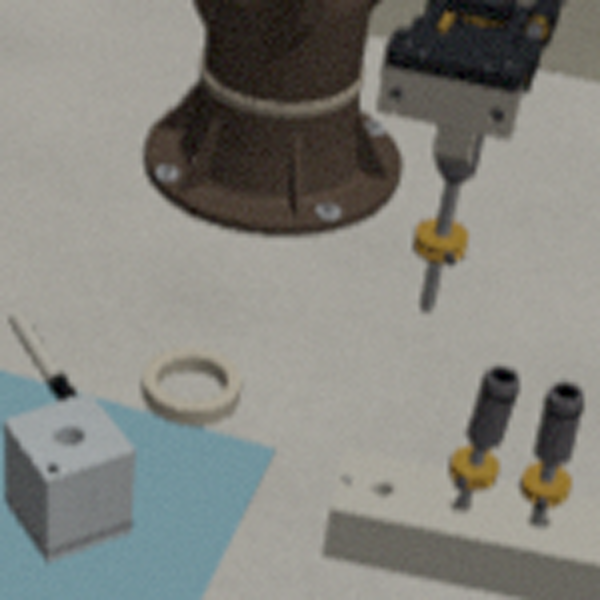

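```bash
python3 -m creep '[[[1.4,-4.7,0,0,0,0,-0.7],[2.8,-9.4,0,0,0,0,-0.7],[4.2,-14.1,0,0,0,0,-0.7],[5.6,-18.8,0,0,0,0,-0.7],[7,-23,-2,0,0,0,-0.7]]]' 50;python3 -m creep '[[[0.5,-2.9,-2,0,0,0,-0.7],[0.5,-2.9,-2,0,0,0,-0.7],[0.5,-2.9,-2,0,0,0,-0.7],[0.5,-2.9,-2,0,0,0,-0.7]]]' ;python3 - <<'E'
from h import *
st(); im,c=snap("wrist","w40",(180,70,330,270),3)
im,c=snap("scene","s40",(200,100,340,240),4)
s=cam("scene");T=pose(); print("tip scene pred",(proj(s,T[:3,3]+[0,0,-.137])-[200,100])*4)
E
```

```text
clock: 64.35
position: [0.5214, -0.0023, 0.3314]
ee_rot: [2.219, 2.222, 0.002]
force: [1.3, 0.8, -1.9]
width: 0.266
clock: 64.75
position: [0.5254, -0.0276, 0.3106]
ee_rot: [-2.217, -2.224, 0.001]
force: [0.3, -0.9, -1.9]
width: 0.267
t64.75 p [52.54 -2.76 31.06] tx [-0.003  1.     0.   ] tz [-0.001  0.    -1.   ] F [ 0.3 -0.9 -1.9] w0.267
tip scene pred [215.75318273 281.71824261]
```

View pics/w40.png

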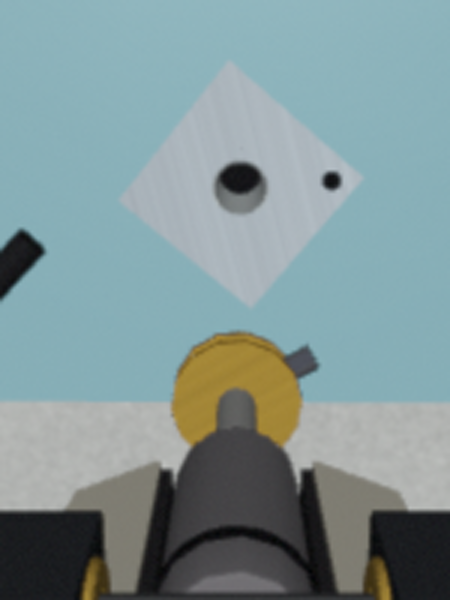

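View pics/s40.png

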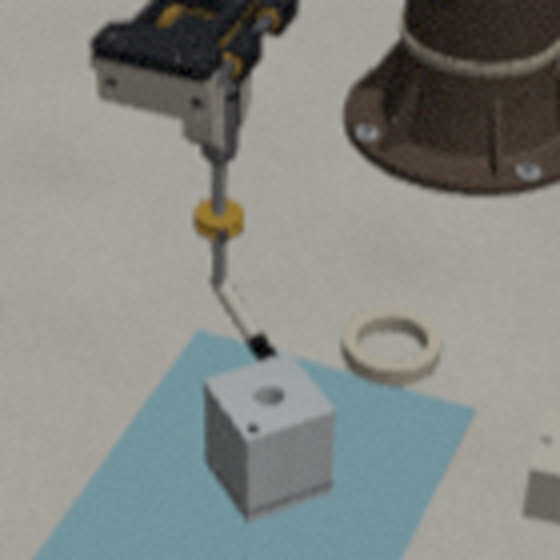

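Block unchanged. Δ to the well is about +0.15, +4.0.

```bash
python3 -m creep '[[[0.15,2.5,0,0,0,0,-0.7],[0.15,3.95,0,0,0,0,-0.7],[0.15,3.95,-3,0,0,0,-0.7],[0.15,3.95,-6,0,0,0,-0.7],[0.15,3.95,-6,0,0,0,-0.7]]]' 50;python3 - <<'E'
from h import *
st()
im,c=snap("scene","s41",(200,100,340,240),4)
E
python3 -m creep '[[[0,0,-1.5,0,0,0,-0.7],[0,0,-3,0,0,0,-0.7],[0,0,-4.5,0,0,0,-0.7],[0,0,-4.5,0,0,0,-0.7]]]'
```

```text
clock: 65.35
position: [0.5249, 0.0123, 0.2484]
ee_rot: [-2.214, -2.224, 0.007]
force: [-1.5, -0.1, -0.4]
width: 0.264
t65.35 p [52.49  1.23 24.84] tx [-0.004  1.    -0.001] tz [-0.006 -0.001 -1.   ] F [-1.5 -0.1 -0.4] w0.264
clock: 65.8
position: [0.5271, 0.0112, 0.2065]
ee_rot: [-2.218, -2.224, 0.001]
force: [-0.0, 0.2, -1.9]
width: 0.265
```

View pics/s41.png

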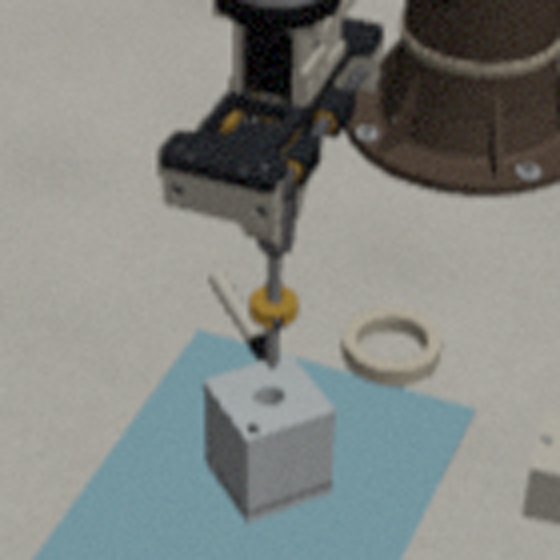

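```bash
python3 -m creep '[[[0,0.08,-1,0,0,0,-0.7],[0,0.08,-2,0,0,0,-0.7],[0,0.08,-2.8,0,0,0,-0.7],[0,0.08,-3.3,0,0,0,-0.7],[0,0.08,-3.8,0,0,0,-0.7]]]';python3 -m creep '[[[0,0,-0.4,0,0,0,-0.7],[0,0,-0.8,0,0,0,-0.7],[0,0,-1.1,0,0,0,-0.7],[0,0,-1.4,0,0,0,-0.7],[0,0,-1.4,0,0,0,-0.7]]]';python3 -m creep '[[[0,0,-0.1,0,0,0,-0.7],[0,0,-0.2,0,0,0,-0.7],[0,0,-0.3,0,0,0,-0.7],[0,0,-0.4,0,0,0,-0.7],[0,0,-0.4,0,0,0,-0.7]]]'
```

```text
clock: 66.3
position: [0.5271, 0.0115, 0.168]
ee_rot: [-2.219, -2.223, 0.0]
force: [-1.2, -0.1, 2.5]
width: 0.261
clock: 66.8
position: [0.5272, 0.0115, 0.1539]
ee_rot: [2.219, 2.223, -0.0]
force: [0.4, -0.5, -1.7]
width: 0.269
clock: 67.3
position: [0.5277, 0.0115, 0.1511]
ee_rot: [2.219, 2.223, 0.002]
force: [-2.3, -0.7, 11.5]
width: 0.266
```

```bash
python3 -m creep '[[[0,0,-0.05,0,0,0,-0.7],[0,0,-0.07,0,0,0,-0.7],[0,0,-0.07,0,0,0,-0.7],[0,0,-0.07,0,0,0,-0.7]]]'; for i in 1 2 3; do python3 -m creep '[[[0,0,0,0,0,0,-0.7],[0,0,0,0,0,0,-0.7],[0,0,0,0,0,0,-0.7],[0,0,0,0,0,0,-0.7],[0,0,0,0,0,0,-0.7]]]' | grep -E "posi|force|width"; done
python3 - <<'E'
from h import *
im,c=snap("scene","s42",(220,130,320,240),6)
E
```

```text
clock: 67.7
position: [0.5279, 0.0114, 0.1509]
ee_rot: [2.219, 2.223, 0.003]
force: [-4.5, 0.4, 18.7]
width: 0.265
position: [0.5279, 0.0114, 0.1509]
force: [-3.6, -0.5, 19.0]
width: 0.267
position: [0.5279, 0.0114, 0.1509]
force: [-4.8, 0.5, 18.8]
width: 0.266
position: [0.5279, 0.0114, 0.1509]
force: [-4.4, -0.2, 19.0]
width: 0.265
```

View pics/s42.png

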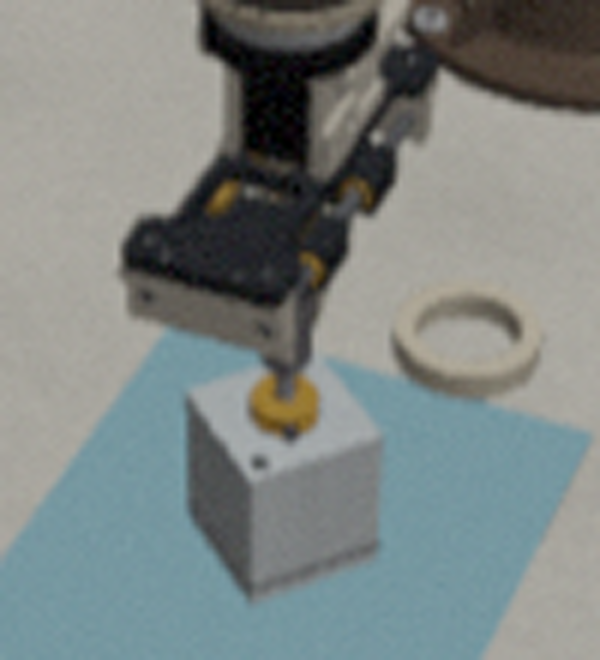

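```bash
python3 -m creep '[[[0,0,3,0,0,0,-0.7],[0,0,7,0,0,0,-0.7],[0,0,12,0,0,0,-0.7],[0,0,16,0,0,0,-0.7],[0,0,20.5,0,0,0,-0.7]]]' 50;python3 -m creep '[[[-1.6,4.5,0,0,0,0,-0.7],[-3.2,9,0,0,0,0,-0.7],[-4.8,13.5,0,0,0,0,-0.7],[-6.4,18,0,0,0,0,-0.7],[-7.65,21.5,0,0,0,0,-0.7]]]' ;python3 -m creep '[[[0,0,-1,0,0,0,-0.7],[0,0,-5,0,0,0,-0.7],[0,0,-9,0,0,0,-0.7],[0,0,-13.3,0,0,0,-0.7],[0,0,-13.3,0,0,0,-0.7]]]';python3 -m creep '[[[0,0,0,0,0,0,-0.7],[0,0,0,0,0,0,-0.7]]]' ;python3 - <<'E'
from h import *
st()
im,c=snap("wrist","w43",(220,140,300,210),8);T=pose()
concentric(c,T[:3,3]+[0,0,-.1315],.005,.05,.0086)
im,c=snap("scene","s43",(290,130,440,240),5)
E
```

```text
clock: 69.75
position: [0.5267, 0.0116, 0.3559]
ee_rot: [-2.219, -2.223, 0.0]
force: [0.7, 0.6, -1.5]
width: 0.266
clock: 70.25
position: [0.4491, 0.2295, 0.3544]
ee_rot: [-2.216, -2.226, -0.001]
force: [0.3, 0.2, -1.0]
width: 0.264
clock: 70.75
position: [0.4476, 0.2247, 0.2172]
ee_rot: [-2.219, -2.222, 0.014]
force: [0.1, -0.1, -0.1]
width: 0.263
clock: 70.95
position: [0.4521, 0.2268, 0.2236]
ee_rot: [2.219, 2.223, 0.005]
force: [0.5, -0.6, -0.5]
width: 0.266
t70.95 p [45.21 22.68 22.36] tx [-0.001  1.     0.002] tz [ 0.003  0.002 -1.   ] F [ 0.5 -0.6 -0.5] w0.266
tip [[251.8, 180.9], [262.4, 191.0]] mouth [[249.2, 167.2], [265.1, 182.6]]
```

View pics/w43.png

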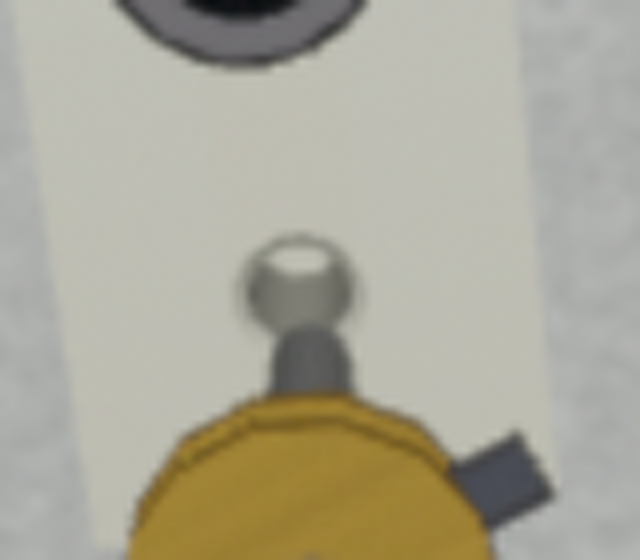

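View pics/s43.png

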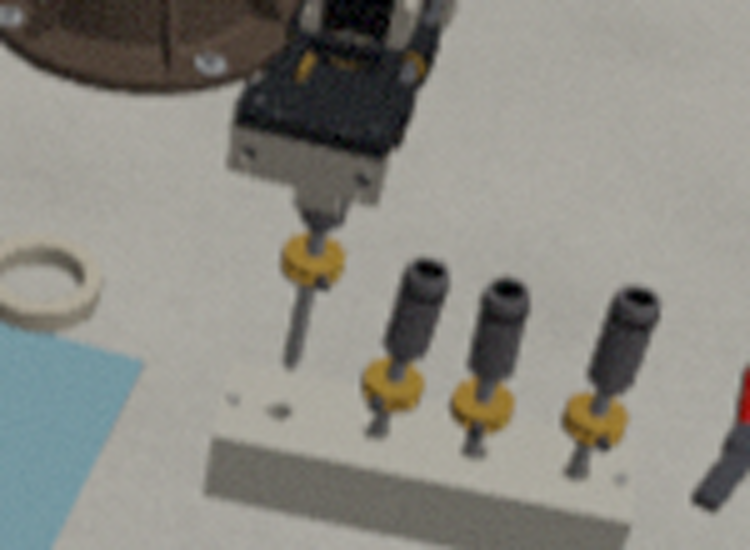

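```bash
python3 -m creep '[[[-0.05,-0.25,0,0,0,0,-0.7],[-0.05,-0.25,-1.2,0,0,0,-0.7],[-0.05,-0.25,-2.4,0,0,0,-0.7],[-0.05,-0.25,-3.2,0,0,0,-0.7],[-0.05,-0.25,-3.2,0,0,0,-0.7]]]' ;python3 -m creep '[[[0,0,0,0,0,0,-0.7],[0,0,0,0,0,0,-0.7]]]';python3 - <<'E'
from h import *
st()
im,c=snap("wrist","w44",(230,140,290,200),10); T=pose()
concentric(c,T[:3,3]+[0,0,-.1315],.005,.05,.0086)
E
```

```text
clock: 71.55
position: [0.4492, 0.2236, 0.1879]
ee_rot: [-2.219, -2.223, 0.005]
force: [-0.3, -0.3, -1.8]
width: 0.263
clock: 71.75
position: [0.4504, 0.224, 0.1897]
ee_rot: [2.219, 2.223, 0.0]
force: [-0.1, 0.2, -0.2]
width: 0.264
t71.75 p [45.04 22.4  18.97] tx [-0.002  1.    -0.   ] tz [ 0. -0. -1.] F [-0.1  0.2 -0.2] w0.264
tip [[252.2, 180.8], [262.8, 190.9]] mouth [[248.7, 174.9], [266.4, 191.9]]
```

View pics/w44.png

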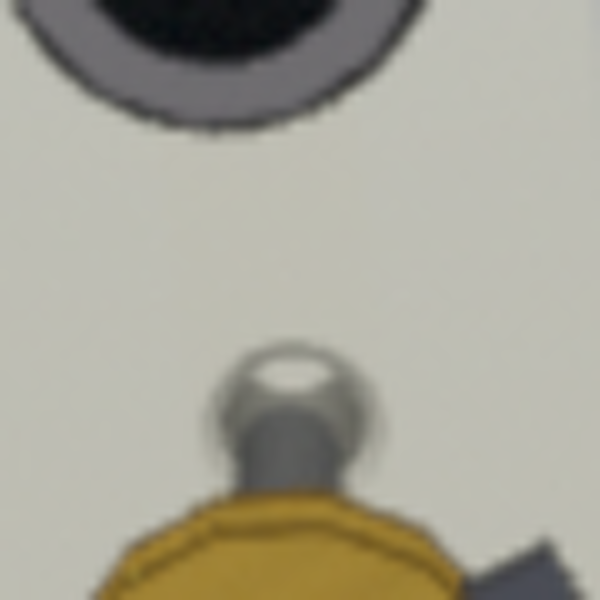

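```bash
python3 -m creep '[[[0,0,-1,0,0,0,-0.7],[0,0,-2,0,0,0,-0.7],[0,0,-3,0,0,0,-0.7],[0,0,-4,0,0,0,-0.7],[0,0,-4,0,0,0,-0.7]]]'; python3 -m creep '[[[0,0,-0.1,0,0,0,-0.7],[0,0,-0.25,0,0,0,-0.7],[0,0,-0.25,0,0,0,-0.7]]]'
```

```text
clock: 72.3
position: [0.4494, 0.2236, 0.1479]
ee_rot: [-2.219, -2.223, 0.004]
force: [-1.0, -0.7, -1.6]
width: 0.264
clock: 72.6
position: [0.4503, 0.2241, 0.1472]
ee_rot: [2.219, 2.224, 0.001]
force: [0.4, -0.9, -1.1]
width: 0.263
```

```bash
python3 -m creep '[[[0,0,-0.1,0,0,0,-0.7],[0,0,-0.1,0,0,0,-0.7],[0,0,-0.1,0,0,0,-0.3],[0,0,-0.1,0,0,0,0.2],[0,0,-0.1,0,0,0,0.2]]]';  python3 -m creep '[[[0,0,0,0,0,0,0.2],[0,0,4,0,0,0,0.2],[0,0,9,0,0,0,0.2],[0,0,14,0,0,0,0.2],[0,0,19.5,0,0,0,0.2]]]'; python3 -m creep '[[[0,0,0,0,0,0,0.2],[0,0,0,0,0,0,0.2]]]';python3 - <<'E'
from h import *
st()
im,c=snap("wrist","w45",(190,20,330,220),3)
im,c=snap("scene","s45",(320,150,440,250),6)
im,c=snap("scene","s45b")
im,c=snap("top","t45")
E
```

```text
clock: 73.1
position: [0.4502, 0.224, 0.1461]
ee_rot: [2.219, 2.224, 0.0]
force: [-0.1, 0.1, 0.4]
width: 0.471
clock: 73.6
position: [0.4499, 0.2235, 0.3381]
ee_rot: [2.22, 2.223, -0.0]
force: [1.6, 0.7, 0.3]
width: 0.6
clock: 73.8
position: [0.4506, 0.2243, 0.337]
ee_rot: [-2.219, -2.224, -0.004]
force: [-1.3, 0.5, -1.1]
width: 0.601
t73.80 p [45.06 22.43 33.7 ] tx [-0.002  1.     0.002] tz [ 0.002  0.002 -1.   ] F [-1.3  0.5 -1.1] w0.601
```

View pics/s45b.png

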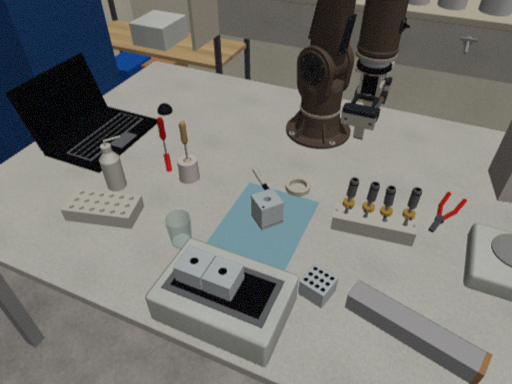

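View pics/s45.png

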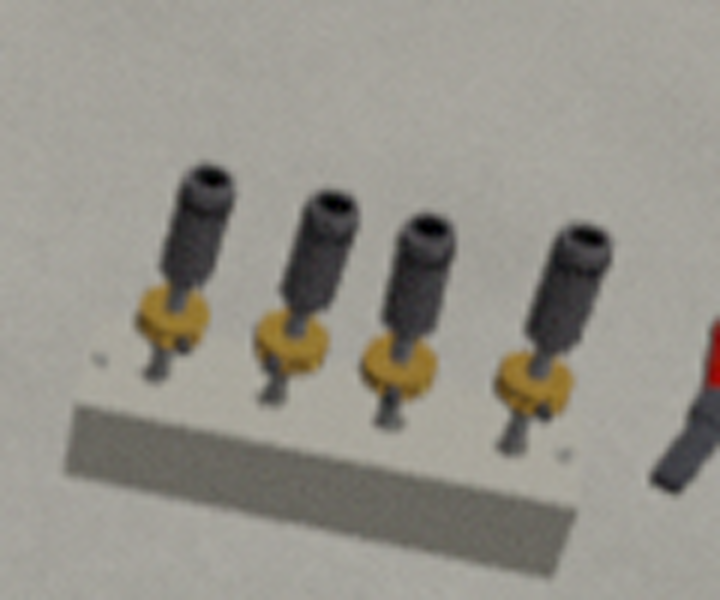

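View pics/t45.png

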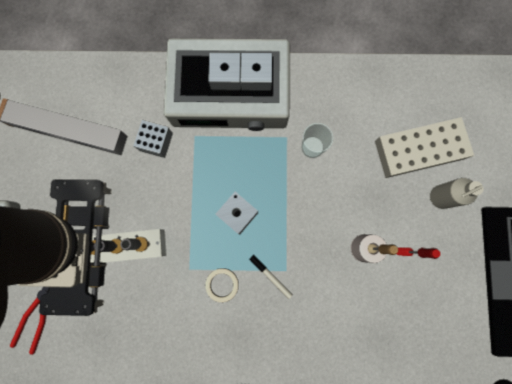

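Run:
```python
from h import *
st(); print(arm.sign_off())
```

```text
t74.00 p [44.94 22.37 33.47] tx [-0.002  1.    -0.002] tz [-0.002 -0.002 -1.   ] F [ 0.8 -0.3  0.5] w0.601
the job is handed in; nothing more can be done
None
```

I brushed the well, returned the brush to its stand, and put probes 1 to 4 through the well in order from the robot's left. I handed the job in at 74 s.

- **Brush:** I made eight strokes down the well. Five of them, plus one press at the bottom between strokes, read 7–16 N of push-back. Three others read near zero there, because the brush had slipped a few millimetres up in the grip. The brush stood upright in its pot in the last pictures.
- **Probes:** Each one was pressed on the well floor with 13–19 N for at least 1.5 s, then stood back in its own hole. Probe 1 went back with up to 5 N of sideways force, which I relieved before letting go. The other three fitted freely.
- **Last checks:** The final pictures show all four probes standing in the rack with their collars raised to matching heights, about right for the set depth. Those pictures resolve collar height only to 1–2 mm. The block is upright and I saw no sign it had moved; the beaker is standing. The gripper is empty, well above everything.
- **Disagreements:** The top and wrist cameras differed by 4–5 mm in x, so I placed things by the wrist view relative to the held tool. I did not notice any knock to the block or any grip slackening, and the brush's slip only appeared under pressing.

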